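Load, lock and scan the sample-rack tray

TASK

Get the tray ready to go: open its lock slide, set every sample rack standing on the bench into a lane of its own, finding by feel which way round the coding bar lets each one go fully down, and then push the lock slide fully shut over them. After that take the hand scanner, hold it still for a good second with its beam on the barcode label, and lay it back in its cradle the way it was. Leave the wash bottle, reagent bottle, timer and petri dish alone.

Things in the scene. Friction and masses are not known exactly. Their poses are not given: they have to be found in the camera images.
- tray: Fixed rack tray: aluminium plate 172 (x) x 264 (y) x 8 mm; origin on the worktop under the middle of its lanes; x away from the operator, y left, z up. Four lanes along x, 60 mm apart, each 130 mm long, 42 mm wide; guide walls reach 24 mm above the worktop, flared lips 32 mm; none over the middle 44 mm, so fingers can pass there.
- lock_slide (a joint): Comb-shaped lock slide along the tray's near edge, in m: 0 = locked (its teeth over the racks' near feet, at the stop), 0.03 = fully open (teeth between the lanes, other stop); grows toward tray +y. Starts at 0 to 0.008; the teeth bar the lanes until it is past 0.027. About 2 N to move, stays where left, cannot shut over a rack that stands high.
- lock_grip (a point): Centre of the black upright grip tab on the lock slide, 51 mm above the worktop; the tab is 12 mm thick (along y, the sliding direction), 20 mm wide along x, its top at 63 mm; the slide below it has its top at 28 mm. It moves with the slide; axes as the tray's.
- label (a point): Centre of the barcode label (64 x 38 mm) on the upright plate at the tray's right far corner, 55 mm above the worktop, facing the operator. Axes as the tray's: x points into the plate, away from the operator. The plate is 84 mm wide and reaches 88 mm high.
- scanner_mid (a point): Cordless straight hand scanner, 150 mm long along its x, 0.18 kg; the point is midway along it, 15 mm above its underside. Grey handle 34 mm wide, 30 mm high, from 75 mm behind the point to 23 mm ahead of it: grasp across it at this point. Black head 44 mm wide, 32 mm high ahead of that.
- scanner_window (a point): Centre of the window in the scanner's front end, 75 mm ahead of scanner_mid and 1 mm higher; the beam leaves along +x. It reads at 50 to 160 mm, within 0.35 rad of square to the label, and needs the label's centre within 16 mm of the middle of the beam.
- cradle_mid (a point): Scanner cradle, fixed: where scanner_mid lies when the scanner rests in it (45 mm above the worktop); x toward the end where the scanner's head lies. Two saddles, under the rear of the handle and under the head, with cheeks up to 46 mm, 2.5 mm clear of the scanner each side; 84 mm free between them for fingers, base plate 8 mm high below.
- lane_1 (a point): Middle of the floor of the tray's leftmost (+y) lane, 8 mm above the worktop; axes as the tray's. The point of a rack seated here is 36 mm above it.
- lane_2 (a point): Middle of the floor of the tray's second lane, 8 mm above the worktop; axes as the tray's. Coding bar: steel, 10 mm wide, 14 mm high above this floor, right across all lanes 33 mm from their middle, EITHER on the far (+x) or the near (-x) side; a flat strip is at the other place. A rack goes fully down only with its slot over the bar; the wrong way round it stops 11 mm too high.
- lane_3 (a point): Middle of the floor of the tray's third lane, 8 mm above the worktop; axes as the tray's. The point of a rack seated here is 36 mm above it.
- lane_4 (a point): Middle of the floor of the tray's rightmost (-y) lane, 8 mm above the worktop; axes as the tray's. The point of a rack seated here is 36 mm above it.
- rack_a_mid (a point): Sample rack (may be absent), 124 mm along x, 0.15-0.3 kg, weighted base. Body 100 x 30 x 55 mm, grasp across its 30 mm; fixed capped tubes on top to 72 mm; a foot at each end, 38 mm wide, 12 high, 12 beyond the body. Point: middle, 36 mm above the underside. Slot across the underside, 16 mm wide, 33 mm from the middle toward ONE end, +x or -x: both hands are in use, the pose does not tell.
- rack_b_mid (a point): Sample rack (may be absent), 124 mm along x, 0.15-0.3 kg, weighted base. Body 100 x 30 x 55 mm, grasp across its 30 mm; fixed capped tubes on top to 72 mm; a foot at each end, 38 mm wide, 12 high, 12 beyond the body. Point: middle, 36 mm above the underside. Slot across the underside, 16 mm wide, 33 mm from the middle toward ONE end, +x or -x: both hands are in use, the pose does not tell.
- rack_c_mid (a point): Sample rack (may be absent), 124 mm along x, 0.15-0.3 kg, weighted base. Body 100 x 30 x 55 mm, grasp across its 30 mm; fixed capped tubes on top to 72 mm; a foot at each end, 38 mm wide, 12 high, 12 beyond the body. Point: middle, 36 mm above the underside. Slot across the underside, 16 mm wide, 33 mm from the middle toward ONE end, +x or -x: both hands are in use, the pose does not tell.
- rack_d_mid (a point): Sample rack (may be absent), 124 mm along x, 0.15-0.3 kg, weighted base. Body 100 x 30 x 55 mm, grasp across its 30 mm; fixed capped tubes on top to 72 mm; a foot at each end, 38 mm wide, 12 high, 12 beyond the body. Point: middle, 36 mm above the underside. Slot across the underside, 16 mm wide, 33 mm from the middle toward ONE end, +x or -x: both hands are in use, the pose does not tell.
- wash_bottle: Bystander: white wash bottle with blue cap, 173 mm high, far right; origin under its middle.
- reagent_bottle: Bystander: small white bottle with red cap, 78 mm high, behind the tray; origin under its middle.
- lab_timer: Bystander: white timer, 64 x 62 x 20 mm, near right; origin under its middle.
- petri_dish: Bystander: petri dish, 88 mm across, 16 mm high, far left; origin under its middle.
Things that resemble listed ones, but are neither listed nor needed, are in the scene too. What is shaped like the part that bears scanner_mid but orange is not meant.

How it is judged:
On the way, in this order (a step that is already met when the one before it is completed fails the run):
1. every rack is seated fully down in a lane (z of rack_a_mid in the frame of tray between 0.04 and 0.0475 m and angle between each of rack_a_mid, rack_b_mid, rack_c_mid, rack_d_mid's own z axis and vertical below 0.06 rad and (horizontal distance between rack_a_mid and lane_1 below 0.008 m or horizontal distance between rack_a_mid and lane_2 below 0.008 m or horizontal distance between rack_a_mid and lane_3 below 0.008 m or horizontal distance between rack_a_mid and lane_4 below 0.008 m) and z of rack_b_mid in the frame of tray between 0.04 and 0.0475 m and (horizontal distance between rack_b_mid and lane_1 below 0.008 m or horizontal distance between rack_b_mid and lane_2 below 0.008 m or horizontal distance between rack_b_mid and lane_3 below 0.008 m or horizontal distance between rack_b_mid and lane_4 below 0.008 m) and z of rack_c_mid in the frame of tray between 0.04 and 0.0475 m and (horizontal distance between rack_c_mid and lane_1 below 0.008 m or horizontal distance between rack_c_mid and lane_2 below 0.008 m or horizontal distance between rack_c_mid and lane_3 below 0.008 m or horizontal distance between rack_c_mid and lane_4 below 0.008 m) and z of rack_d_mid in the frame of tray between 0.04 and 0.0475 m and (horizontal distance between rack_d_mid and lane_1 below 0.008 m or horizontal distance between rack_d_mid and lane_2 below 0.008 m or horizontal distance between rack_d_mid and lane_3 below 0.008 m or horizontal distance between rack_d_mid and lane_4 below 0.008 m)), for 0.2 s.
2. the lock slide is fully shut over the seated racks (all of step 1 and value of joint lock_slide below 0.004 m), for 0.2 s.
3. the scanner is held still for a second, 50 to 160 mm from the label and aimed at it, the tray being locked (x of label in the frame of scanner_window between 0.05 and 0.16 m and y of label in the frame of scanner_window between -0.016 and 0.016 m and z of label in the frame of scanner_window between -0.016 and 0.016 m and angle between the x axis of scanner_window and the x axis of label, either way round below 0.35 rad and linear speed of scanner below 0.02 m/s and angular speed of scanner below 0.15 rad/s and value of joint lock_slide below 0.004 m), for 1 s.
At the end, for the whole second after the job is handed in: every rack stands in a lane, within 8 mm of its middle, fully down on the floor (within 3.5 mm) and upright; the lock slide is shut to within 4 mm; the scanner lies at rest in its cradle within 15 mm and 0.15 rad, head at the same end as before (all of step 2 and horizontal distance between scanner_mid and cradle_mid below 0.015 m and angle between the x axis of scanner_mid and the x axis of cradle_mid, either way round below 0.15 rad and distance between scanner_mid and cradle_mid below 0.018 m and x of scanner_window in the frame of cradle_mid above 0.05 m and linear speed of scanner below 0.02 m/s); the robot touches nothing.
It fails at once if the wash bottle is pushed more than 40 mm from its place (distance of wash_bottle from where it was at the start of the episode above 0.04 m).
It fails at once if the reagent bottle is pushed more than 40 mm from its place (distance of reagent_bottle from where it was at the start of the episode above 0.04 m).
It fails at once if the timer is pushed more than 40 mm from its place (distance of lab_timer from where it was at the start of the episode above 0.04 m).
It fails at once if the petri dish is pushed more than 40 mm from its place (distance of petri_dish from where it was at the start of the episode above 0.04 m).
Of rack_a, rack_b, rack_c, rack_d only 3 to 4 are there at a start; the rules pass over those that are not, and their reading is None.
At some moment in a run one of rack_a, rack_b, rack_c, rack_d may be knocked a few centimetres aside while the robot is not near it.
Once in a run the grip may slacken for a moment while it holds something.
It also fails if it takes over 210 s, if anything falls off the work surface, if the arm or the gripper's body presses on something with over 40 N, if the wrist force passes 120 N, or if a joint passes its speed limit or range.

ROBOT

A 7-joint arm with a two-finger parallel gripper is mounted at the origin on a cart in front of the work surface, level with it; the furniture and walls round the work are solid. World frame = base frame: x ahead of the robot, y to its left, z up, the work surface at z = 0. Lengths are in m, angles in rad, forces in N, time in s.
With the tool pointing down it reaches from about 0.4 to 0.85 m from the base axis. Payload 4.5 kg.
Tool frame: the origin (TCP) lies on the centre line of the jaws, within the pads' length; the fingertips stand r.tip_reach ahead of it and the grasp point (between the pads) lies 3 mm ahead of it (r.tip_reach is the distance from the TCP to the fingertips, in m); z points along the fingers, y is the line along which they close (so a half turn about z gives the same grasp; the last joint's range is limited). The gripper opens to 88 mm and grips with 3 to 60 N. Pads are 18 mm wide; open, the fingers measure 123 mm over their backs; the gripper's body (75 mm by 187 mm) begins 45 mm behind the grasp point.
Start: joints at [-1.299, 0.689, -0.195, 1.565, 0.157, 0.902, -0.215], TCP at [0.147, 0.607, 0.261] pointing down, gripper open.
Joint ranges: [-3.01, 3.01], [-0.46, 2.08], [-1.47, 1.51], [0.13, 2.56], [-1, 4.14], [0.04, 2.09], [-2.66, 2.66]. Speed limits (rad/s): [2.57, 2.57, 3.14, 3.14, 3.14, 3.14, 3.14].

INTERFACE

Orientations are given as a unit quaternion [x, y, z, w].
In Python, from plant import readout, eyes, ticket, r gives the robot as it stands. The module is installed in compiled form; this text tells all that it offers.
- The arm moves only by the tool carry_out, never from a script. Its argument "motion" is a list that holds one entry, the list of rows, each a list of 7 numbers: the shift along the tool's x, y, z in mm, then the turn, a rotation vector about the tool's x, y, z in rad, then the opening in per cent of the stroke, from 0 (shut) to 100 (fully open). In form: [[[dx, dy, dz, ax, ay, az, claw], ...]]. A call has 1 to 8 rows; each row shifts and turns the commanded pose from where the row before left it, along the tool's axes as they then stand; what a row does not reach is not made up. A row lasts 1/10 s, in which the tool goes at most 50 mm and 8.59 degrees, less where a joint would pass 70% of its speed; a pose out of reach is approached as far as the arm can. A call is refused whole if a number of a shift passes 50 or a number of a turn 0.15, either way. A call with a gripper value outside its range is refused whole. The fingers move at their own pace and stop on an object; "squeeze" is the grip in N (left out, the last holds). Time passes only in rows, so rows that do not move let the fingers close. It gives the time, the measured TCP pose, the force and the opening at its end, in the units of the state.
- readout.get_state(): the state, without advancing time (a new reading comes with each control period).
- eyes.snapshot(name): name is "scene" or "side" or "wrist"; returns a dict with "pixels" (420x560x3 uint8, red, green, blue), "K" (3x3 intrinsics, pixels), "origin" and "attitude" of the camera in the world. Camera axes: x right, y down, z forward; pixel columns grow to the right and rows downward; lengths in m; the calibration is good to about 2 mm. The wrist camera is an equidistant fisheye: a pixel r from the principal point sees the ray r / f radians off the axis. A picture is of the moment at which its call begins. There is no depth.
- ticket.finish_job(): hands the job in, once; it reports no verdict.
The state is a dict: "clock": time; "q": joint angles; "qd": joint speeds; "joint_torque": joint torques, N m; "tool_pos": TCP position; "eef_rot": TCP orientation; "contact_force": force on the tool from outside, world axes, zero at the start; "moment": the same for the moment, N m; "opening": opening from 0.0 (shut) to 1.0 (fully open).
Only numpy, scipy, OpenCV 4.12 (cv2) and the standard library are available. Lean on these libraries where they do the work, as an engineer would, in place of code of your own. Each camera call takes 0.05 s, during which the arm holds its last target. There are 200 camera calls.

## Working session

There is one attempt and no reset: what is moved stays moved. The work goes in short steps, Python scripts to look and compute and a tool call to move; the robot and the scene stay as the last step left them, time stands still between calls to the robot, and variables do not carry over. Pictures are saved under pics/ and viewed, on a budget of 14 in all, crops included, one or two more only if the job needs it, and the job is handed in when it is done.

Besides the shell and the picture viewer there is one more tool, called after "Request:" by a JSON object that holds its "op" and its "data". carry_out: Moves the arm, as the interface text tells. Its arguments: {"type":"object","properties":{"motion":{"type":"array","items":{"type":"array","items":{"type":"array","items":{"type":"number"}}}},"squeeze":{"type":"number"}},"required":["motion"]}

```bash
ls; mkdir -p pics; cat > h.py <<'E'
import numpy as np, cv2
from plant import readout, eyes, ticket, r
from scipy.spatial.transform import Rotation as R
def rot(a):
    a=np.array(a,float)
    return a if a.shape==(3,3) else R.from_quat(a).as_matrix()
def snap(n,f=None):
    s=eyes.snapshot(n)
    if f: cv2.imwrite('pics/'+f,s['pixels'][:,:,::-1])
    return s
def px2pt(s,u,v,z,fish=False):
    K=np.array(s['K']);x=(u-K[0,2])/K[0,0];y=(v-K[1,2])/K[1,1]
    if fish:
        t=np.hypot(x,y);d=np.array([x/t*np.sin(t),y/t*np.sin(t),np.cos(t)]) if t>1e-9 else np.array([0,0,1.])
    else: d=np.array([x,y,1.])
    d=rot(s['attitude'])@d;o=np.array(s['origin'])
    return o+d*(z-o[2])/d[2]
def pt2px(s,p,fish=False):
    c=rot(s['attitude']).T@(np.array(p)-np.array(s['origin']));K=np.array(s['K'])
    if fish:
        t=np.arctan2(np.hypot(c[0],c[1]),c[2]);c=np.array([*(c[:2]/np.hypot(c[0],c[1])*t),1])
    else: c=c/c[2]
    return (K@c)[:2]
E
python3 - <<'E'
from h import *
a=snap('scene','s0.png');b=snap('side','d0.png');c=snap('wrist','w0.png')
for s in(a,b,c):print(s['K'],s['origin'],s['attitude'])
print(r.tip_reach,readout.get_state())
E
```

```text
pics
[[519.90159809   0.         286.41331229]
 [  0.         519.90159809 212.57015682]
 [  0.           0.           1.        ]] [-0.67731165 -0.67284267  1.51207974] [ 0.79087499 -0.49196836  0.18814102 -0.31158762]
[[488.53757218   0.         282.89840515]
 [  0.         488.53757218 213.77700588]
 [  0.           0.           1.        ]] [-0.19120086 -1.11232891  0.67661205] [ 0.80513509 -0.26307304  0.15268905 -0.50915235]
[[325.1922621    0.         281.20946862]
 [  0.         325.1922621  212.4616938 ]
 [  0.           0.           1.        ]] [0.07949633 0.62346562 0.38422843] [0.77862692 0.61230307 0.08433172 0.10822771]
0.022 {'clock': 0.15, 'q': array([-1.29921694,  0.68980197, -0.19454133,  1.56605167,  0.15731311,
        0.90249992, -0.2151082 ]), 'qd': array([-1.96071670e-04, -2.71312062e-03,  2.30675189e-04, -2.91243499e-03,
        6.32424816e-04, -8.92779009e-05,  1.81840292e-04]), 'joint_torque': array([-2.06626006e-03, -5.27862561e+01, -1.26865949e+00, -1.53587258e+01,
       -5.24949795e-02,  3.85849780e-03,  1.05188424e-04]), 'tool_pos': array([0.14714226, 0.60699297, 0.2601022 ]), 'eef_rot': array([ 1.18575293e-01,  9.92944828e-01, -6.83948267e-04, -3.17692951e-05]), 'contact_force': array([-0.00728379, -1.1966876 , -0.17646145]), 'moment': array([-0.00563061, -0.03826068, -0.00235652]), 'opening': 0.9957851027708468}
```

View pics/s0.png

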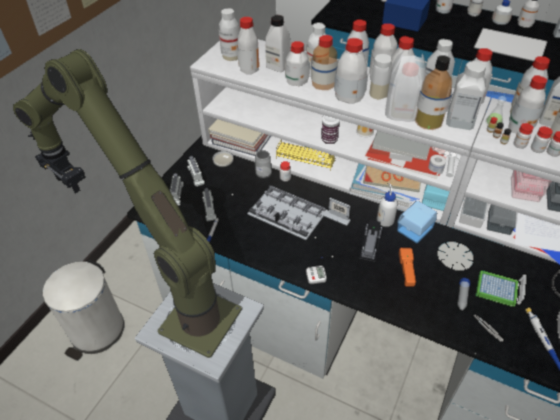

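View pics/d0.png

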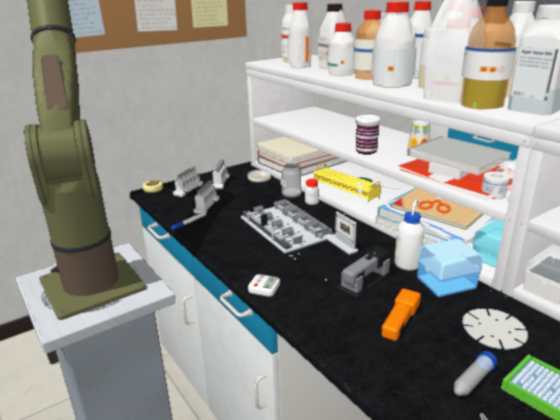

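The scene view shows three racks at (177,188), (196,170) and (210,206), the tray at (290,212) and the label at (340,207). The grey scanner in its cradle is at (371,240). The orange one at (407,267) is the lookalike, so I'll leave it alone. The side view agrees. Next is one enlarged crop of each.

```bash
python3 - <<'E'
import cv2,numpy as np
s=cv2.imread('pics/s0.png');d=cv2.imread('pics/d0.png')
z=lambda i,x,y,w,h,k:cv2.resize(i[y:y+h,x:x+w],None,fx=k,fy=k,interpolation=cv2.INTER_CUBIC)
A=z(s,160,140,80,100,4) #320x400
B=z(s,240,175,120,100,4) #480x400
C=z(d,235,190,170,50,4)[:, :] #
top=np.hstack([A,B]); C=cv2.resize(d[190:300,230:400],(400,200*0+200)) if 0 else z(d,230,190,133,67,3)
D=z(s,345,215,80,67,3); D=D
E_=z(d,165,155,53,67,3)
row=np.hstack([C,D])[:200,:800]; row=cv2.copyMakeBorder(row,0,0,0,max(0,800-row.shape[1]),cv2.BORDER_CONSTANT)
row[:, 640:799]=E_[:200,:159]
cv2.imwrite('pics/c1.png',np.vstack([top,row]))
E
```

```text
(no output)
```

View pics/c1.png

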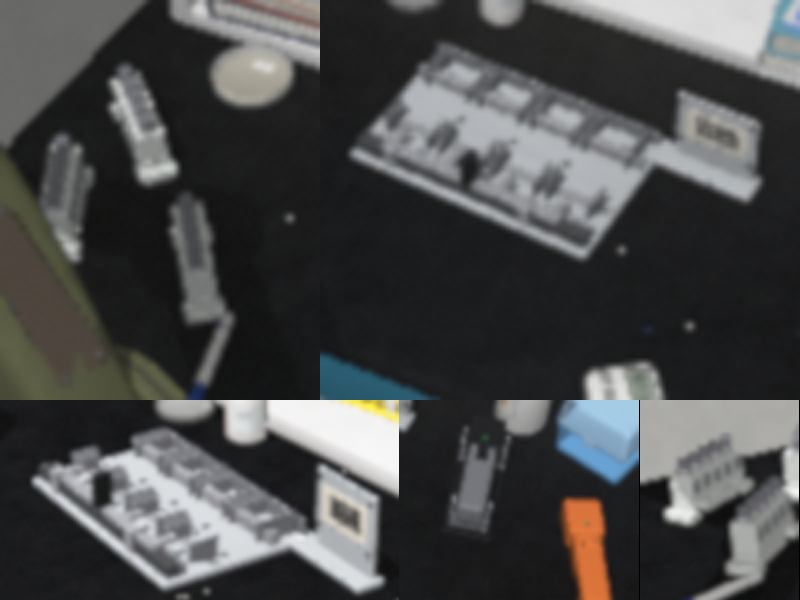

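The crop shows three racks, a pen touching the right-hand one, the tray with the black grip tab at scene (277,217), and the label at (340,207). The scanner is the grey one with a black head at the far end.

```bash
python3 - <<'E'
from h import *
a=snap('scene')
f=lambda x,y:(240+(x-320)/4,175+y/4)
for n,p,z in[('NL',f(350,153),.008),('NR',f(583,259),.008),('FR',f(655,160),.008),('FL',f(437,45),.02),('tab',f(470,168),.045),('label',f(718,135),.055),('label bottom R',f(752,200),.005)]:
    print(n,px2pt(a,*p,z))
g=lambda x,y:(160+x/4,140+y/4)
for n,p,q in[('r1',(60,140),(72,245)),('r2',(128,75),(158,175)),('r3',(188,200),(203,312))]:
    P=px2pt(a,*g(*p),.055);Q=px2pt(a,*g(*q),.02);print(n,P,Q,(P+Q)/2)
k=lambda x,y:(345+(x-400)/3,215+(y-400)/3)
for p,z in[((483,440),.06),((468,520),.06),((475,485),.06)]:print('scan',px2pt(a,*k(*p),z))
s=readout.get_state();M=rot(s['eef_rot']);print(M)
w=snap('wrist');print('cam in tool',M.T@(np.array(w['origin'])-s['tool_pos']),M.T@rot(w['attitude']))
E
```

```text
NL [0.48871251 0.09292531 0.008     ]
NR [ 0.46649615 -0.17016822  0.008     ]
FR [ 0.61140347 -0.18034892  0.008     ]
FL [0.64972625 0.08039255 0.02      ]
tab [ 0.49315847 -0.0383083   0.045     ]
label [ 0.62730673 -0.23695778  0.055     ]
label bottom R [ 0.60699821 -0.28426111  0.005     ]
r1 [0.50806086 0.44081217 0.055     ] [0.41463361 0.36866777 0.02      ] [0.46134724 0.40473997 0.0375    ]
r2 [0.62277295 0.43367113 0.055     ] [0.5370192  0.34609501 0.02      ] [0.57989607 0.38988307 0.0375    ]
r3 [0.49143896 0.27576516 0.055     ] [0.39519233 0.20267677 0.02      ] [0.44331564 0.23922097 0.0375    ]
scan [ 0.58470598 -0.38624174  0.06      ]
scan [ 0.45939301 -0.41327215  0.06      ]
scan [ 0.51306957 -0.40221399  0.06      ]
[[-9.71878071e-01  2.35484570e-01 -1.80422282e-04]
 [ 2.35484627e-01  9.71877480e-01 -1.07491160e-03]
 [-7.77767432e-05 -1.08716968e-03 -9.99999406e-01]]
cam in tool [ 6.96170866e-02 -2.05363236e-05 -1.24239409e-01] [[-4.94263029e-04 -9.62384706e-01 -2.71689957e-01]
 [ 9.99999787e-01 -5.91655191e-04  2.76554144e-04]
 [-4.26898252e-04 -2.71689762e-01  9.62384794e-01]]
```

Request:
{"op": "carry_out", "data": {"motion": [[[-30,-15,0,0,0,0,100],[-40,-19,0,0,0,0,100],[-40,-19,0,0,0,0,100],[-40,-19,0,0,0,0,100],[-40,-19,0,0,0,0,100],[-40,-19,0,0,0,0,100],[-40,-19,0,0,0,0,100],[-40,-19,0,0,0,0,100]]]}}

```text
clock: 1.05
tool_pos: [0.4149, 0.3893, 0.2608]
eef_rot: [0.119, 0.993, 0.0, 0.0]
contact_force: [-0.2, 1.0, 0.5]
opening: 1.002
```

Request:
{"op": "carry_out", "data": {"motion": [[[-40,-18,0,0,0,0,100],[-30,-15,0,0,0,0,100],[0,0,0,0,0,0,100]]]}}

```text
clock: 1.35
tool_pos: [0.4789, 0.3364, 0.2604]
eef_rot: [0.124, 0.992, -0.002, 0.002]
contact_force: [-0.8, 0.2, -0.1]
opening: 0.997
```

```bash
cat >> h.py <<'E'
def yaw(s): m=rot(s['eef_rot']);return np.arctan2(m[1,0],m[0,0])
def rel(x,y,z,yw,s=None):
    "turn about tool z first, then shift in turned tool axes (mm), tool level"
    s=s or readout.get_state();w=yaw(s);dy=(yw-w+np.pi)%(2*np.pi)-np.pi
    d=np.array([x,y,z])-s['tool_pos'];c,n=np.cos(yw),np.sin(yw);c0,n0=np.cos(w),np.sin(w)
    print('pos',np.round(s['tool_pos'],4),'yaw %.3f q7 %.2f q1 %.2f t %.1f op %.2f F %s'%(w,s['q'][6],s['q'][0],s['clock'],s['opening'],np.round(s['contact_force'],1)))
    print('   turn az %.3f; shift after turn x %.1f y %.1f z %.1f; shift w/o turn x %.1f y %.1f'%(-dy,1e3*(d[0]*c+d[1]*n),1e3*(d[0]*n-d[1]*c),-1e3*d[2],1e3*(d[0]*c0+d[1]*n0),1e3*(d[0]*n0-d[1]*c0)))
E
python3 - <<'E'
from h import *
w=snap('wrist','w1.png');np.save('w1.npy',w,allow_pickle=True)
rel(.563,-.046,.2,3.057);print(readout.get_state()['q'])
E
```

```text
pos [0.4761 0.3394 0.2604] yaw 2.898 q7 0.44 q1 -0.56 t 1.4 op 1.00 F [-0.4  0.7  0.6]
   turn az -0.159; shift after turn x -119.1 y -376.7 z 60.4; shift w/o turn x -177.3 y -353.0
[-0.55794565  0.63836424 -0.2404819   1.68994185  0.19424272  0.8369445
  0.44374001]
```

View pics/w1.png

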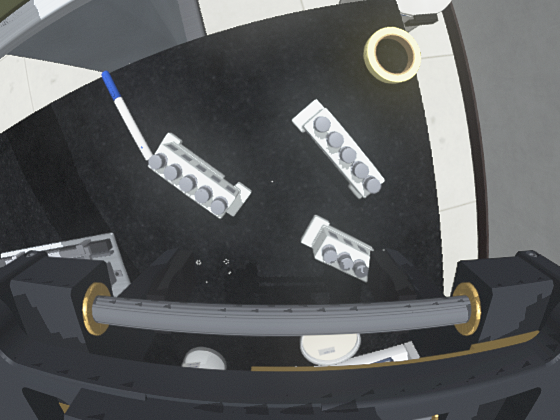

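Request:
{"op": "carry_out", "data": {"motion": [[[-12,-35,6,0,0,0,100],[-12,-38,6,0,0,0,100],[-12,-38,6,0,0,0,100],[-12,-38,6,0,0,0,100],[-12,-38,6,0,0,0,100],[-12,-38,6,0,0,0,100],[-12,-38,6,0,0,0,100],[-12,-38,6,0,0,0,100]]]}}

```text
clock: 2.2
tool_pos: [0.4959, 0.0274, 0.2127]
eef_rot: [0.117, 0.993, 0.001, 0.0]
contact_force: [1.0, -0.6, -0.3]
opening: 0.998
```

Request:
{"op": "carry_out", "data": {"motion": [[[-40,-38,6,0,0,-0.08,100],[-35,-14,6,0,0,-0.08,100],[0,0,0,0,0,0,100],[0,0,0,0,0,0,100]]]}}

```text
clock: 2.6
tool_pos: [0.5555, -0.0327, 0.201]
eef_rot: [0.039, 0.999, 0.001, -0.0]
contact_force: [-0.4, -0.2, 0.1]
opening: 0.999
```

```bash
python3 - <<'E'
from h import *
w=snap('wrist','w2.png');np.save('w2.npy',w,allow_pickle=True)
rel(.563,-.046,.2,3.057);print(readout.get_state()['q'])
E
```

```text
pos [ 0.5549 -0.032   0.2012] yaw 3.066 q7 1.15 q1 0.17 t 2.6 op 1.00 F [-0.3 -0.2 -0.2]
   turn az 0.009; shift after turn x -9.3 y -13.3 z 1.2; shift w/o turn x -9.2 y -13.4
[ 0.17180171  0.69248641 -0.32846419  1.83138164  0.333784    0.67297862
  1.14527712]
```

View pics/w2.png

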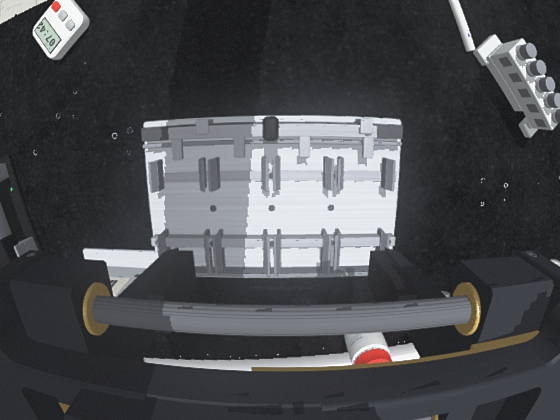

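w1 (looking along −tool x, right = +y) shows three racks at about (198,178), (343,150) and (338,248). w2 shows the tray, plate holes at (213,208), (271,208) and (331,208) between the lanes, and the grip tab at (270,128). The teeth stand in the lanes, so the slide is locked.

```bash
python3 - <<'E'
from h import *
w=np.load('w2.npy',allow_pickle=True).item()
im=w['pixels']
for n,p,z in[('hR',(213,208),.008),('hM',(271,208),.008),('hL',(331,208),.008),('tabtop',(271,121),.063),('tabbot',(271,135),.063),('NL',(402,141),.008),('NR',(143,141),.008),('NLtop',(402,124),.008),('NRt',(143,124),.008)]:
    print(n,px2pt(w,*p,z,True))
w=np.load('w1.npy',allow_pickle=True).item()
g=cv2.cvtColor(w['pixels'],cv2.COLOR_RGB2HSV)
for n,c in[('r3',((157,160),(220,207))),('r1',((322,125),(373,186))),('r2',((330,255),(360,268)))]:
    a,b=[px2pt(w,*p,.072,True) for p in c];print(n,a,b,(a+b)/2,np.arctan2(*(b-a)[1::-1])%np.pi)
s=np.hstack([cv2.resize(im[100:290,135:410],(800,553),interpolation=cv2.INTER_CUBIC)])
cv2.imwrite('pics/c2.png',s[:,:,::-1])
E
```

```text
hR [ 0.56505553 -0.10316995  0.008     ]
hM [ 0.56979772 -0.04380105  0.008     ]
hL [0.57455036 0.01701674 0.008     ]
tabtop [ 0.48376154 -0.03500234  0.063     ]
tabbot [ 0.49502314 -0.03591836  0.063     ]
NL [0.50974492 0.09426916 0.008     ]
NR [ 0.48796827 -0.16967693  0.008     ]
NLtop [0.4923567 0.0949029 0.008    ]
NRt [ 0.47047863 -0.16746564  0.008     ]
r3 [0.4132231 0.2229429 0.072    ] [0.47690695 0.27289822 0.072     ] [0.44506502 0.24792056 0.072     ] 0.6651726911017974
r1 [0.42299438 0.3902545  0.072     ] [0.49334604 0.42737489 0.072     ] [0.45817021 0.40881469 0.072     ] 0.48551479590392077
r2 [0.55525085 0.3695601  0.072     ] [0.57913217 0.39861044 0.072     ] [0.56719151 0.38408527 0.072     ] 0.8827440176192398
```

View pics/c2.png

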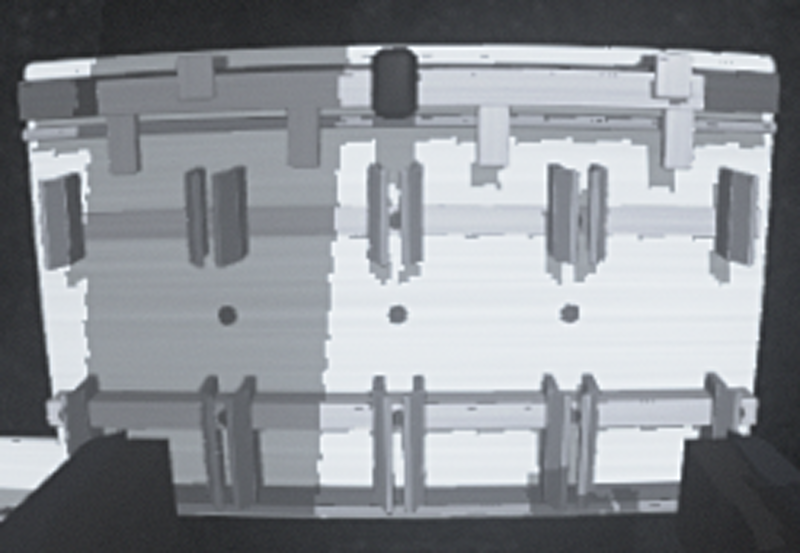

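The enlarged crop shows a solid raised bar at the far side (row ~410) and only a flat strip at the near side (row ~220), so the bar is probably at +x. I'll confirm that by feel. Next I grip the tab.

```bash
python3 - <<'E'
from h import *
rel(.4895,-.0355,.057,3.062)
E
```

```text
pos [ 0.5549 -0.032   0.2012] yaw 3.066 q7 1.15 q1 0.17 t 2.6 op 1.00 F [-0.3 -0.2 -0.2]
   turn az 0.004; shift after turn x 64.9 y -8.7 z 144.2; shift w/o turn x 64.9 y -8.5
```

Request:
{"op": "carry_out", "data": {"motion": [[[30,-4,0,0,0,0,50],[35,-5,0,0,0,0.004,50],[0,0,40,0,0,0,50],[0,0,40,0,0,0,50],[0,0,34,0,0,0,50],[0,0,20,0,0,0,50],[0,0,10,0,0,0,50],[0,0,0,0,0,0,50]]]}}

```text
clock: 3.45
tool_pos: [0.4892, -0.0364, 0.0569]
eef_rot: [0.04, 0.999, 0.0, -0.001]
contact_force: [-1.6, 0.1, 0.4]
opening: 0.497
```

Request:
{"op": "carry_out", "data": {"motion": [[[0,0,0,0,0,0,0],[0,0,0,0,0,0,0],[0,0,0,0,0,0,0],[0,0,0,0,0,0,0],[0,0,0,0,0,0,0]]], "squeeze": 20}}

```text
clock: 3.95
tool_pos: [0.4906, -0.0378, 0.0579]
eef_rot: [0.041, 0.999, 0.0, 0.001]
contact_force: [0.2, 1.0, 6.3]
opening: 0.135
```

```bash
python3 - <<'E'
from h import *
rel(.4895,-.0355,.057,3.062)
E
```

```text
pos [ 0.4906 -0.0378  0.0579] yaw 3.060 q7 0.99 q1 0.05 t 4.0 op 0.13 F [0.2 1.  6.3]
   turn az -0.002; shift after turn x 1.3 y 2.2 z 0.9; shift w/o turn x 1.3 y 2.2
```

Request:
{"op": "carry_out", "data": {"motion": [[[0,4,-1,0,0,0,0],[0,6,0,0,0,0,0],[0,6,0,0,0,0,0],[0,5,0,0,0,0,0],[0,3,0,0,0,0,0],[0,0,0,0,0,0,0]]]}}

```text
clock: 4.55
tool_pos: [0.4924, -0.0129, 0.0581]
eef_rot: [0.04, 0.999, 0.001, 0.0]
contact_force: [3.0, 0.1, -9.7]
opening: 0.137
```

Request:
{"op": "carry_out", "data": {"motion": [[[0,3,0,0,0,0,0],[0,2,0,0,0,0,0],[0,0,0,0,0,0,0]]]}}

```text
clock: 4.85
tool_pos: [0.4927, -0.0089, 0.0581]
eef_rot: [0.041, 0.999, 0.0, 0.0]
contact_force: [3.2, -1.0, -13.1]
opening: 0.131
```

Request:
{"op": "carry_out", "data": {"motion": [[[0,2,0,0,0,0,0],[0,0,0,0,0,0,0]]]}}

```text
clock: 5.05
tool_pos: [0.4927, -0.0078, 0.0581]
eef_rot: [0.041, 0.999, -0.0, -0.0]
contact_force: [4.3, -2.7, -14.0]
opening: 0.13
```

Request:
{"op": "carry_out", "data": {"motion": [[[0,2,0,0,0,0,0],[0,2,0,0,0,0,0],[0,0,0,0,0,0,0]]]}}

```text
clock: 5.35
tool_pos: [0.4928, -0.0076, 0.0581]
eef_rot: [0.043, 0.999, -0.003, -0.001]
contact_force: [4.2, -10.2, -14.5]
opening: 0.135
```

Request:
{"op": "carry_out", "data": {"motion": [[[0,-1,0,0,0,0,0],[0,-1,0,0,0,0,0],[0,-1,0,0,0,0,0],[0,0,0,0,0,0,30],[0,0,0,0,0,0,30],[0,0,-30,0,0,0,40],[0,0,-40,0,0,0,100],[0,0,-40,0,0,0,100]]]}}

```text
clock: 6.15
tool_pos: [0.4914, -0.0055, 0.1698]
eef_rot: [0.04, 0.999, 0.0, -0.001]
contact_force: [1.0, 0.0, 0.5]
opening: 0.548
```

```bash
python3 - <<'E'
from h import *
c,n=np.cos(-.0795),np.sin(-.0795)
rel(.43,.22,.20,3.062)
w=snap('wrist','w3.png')
E
```

```text
pos [ 0.4914 -0.0055  0.1698] yaw 3.061 q7 1.02 q1 0.09 t 6.2 op 0.55 F [1.  0.  0.5]
   turn az -0.001; shift after turn x 79.1 y 219.9 z -30.2; shift w/o turn x 79.3 y 219.9
```

```bash
python3 - <<'E'
from h import *
rel(.508,.297,.2,3.807)
E
```

```text
pos [ 0.4943 -0.0054  0.1752] yaw 3.061 q7 1.02 q1 0.09 t 6.2 op 0.59 F [ 0.4 -0.6  4. ]
   turn az -0.746; shift after turn x -197.5 y 229.4 z -24.8; shift w/o turn x 10.8 y 302.5
```

Request:
{"op": "carry_out", "data": {"motion": [[[1,30,-5,0,0,0,60],[1,40,-5,0,0,0,60],[1,40,-5,0,0,0,60],[1,40,-5,0,0,0,60],[1,40,-5,0,0,0,60],[1,40,0,0,0,0,60],[1,40,0,0,0,0,60],[3,32,0,0,0,0,60]]]}}

```text
clock: 7.0
tool_pos: [0.5061, 0.2987, 0.1938]
eef_rot: [0.04, 0.999, 0.001, -0.0]
contact_force: [-0.3, -0.2, 0.1]
opening: 0.602
```

Request:
{"op": "carry_out", "data": {"motion": [[[0,0,0,0,0,-0.149,60],[0,0,0,0,0,-0.149,60],[0,0,0,0,0,-0.149,60],[0,0,0,0,0,-0.149,60],[0,0,0,0,0,-0.149,60],[0,0,0,0,0,0,60]]]}}

```text
clock: 7.6
tool_pos: [0.5065, 0.2955, 0.1934]
eef_rot: [-0.326, 0.945, 0.0, -0.001]
contact_force: [0.0, 0.0, -0.1]
opening: 0.599
```

```bash
cat >> h.py <<'E'
def tubes(w,show=0,lo=120,hi=215):
    "rows of grey tube caps: bluish-grey discs; returns contours' centres"
    hsv=cv2.cvtColor(w['pixels'],cv2.COLOR_RGB2HSV)
    m=cv2.inRange(hsv,(95,20,lo),(135,90,hi));m=cv2.morphologyEx(m,cv2.MORPH_OPEN,np.ones((5,5)))
    cs,_=cv2.findContours(m,cv2.RETR_EXTERNAL,cv2.CHAIN_APPROX_NONE);o=[]
    for c in cs:
        a=cv2.contourArea(c)
        if a>60:
            (u,v),rr=cv2.minEnclosingCircle(c);M=cv2.moments(c)
            if a/(np.pi*rr*rr)>.6:o.append((round(M['m10']/M['m00'],1),round(M['m01']/M['m00'],1),round(rr,1)))
    return o
E
python3 - <<'E'
from h import *
rel(.508,.297,.2,3.807)
w=snap('wrist','w4.png');np.save('w4.npy',w,allow_pickle=True)
for t in tubes(w):print(t,np.round(px2pt(w,t[0],t[1],.072,True),4), w['pixels'][int(t[1]),int(t[0])])
E
```

```text
pos [0.5065 0.2955 0.1934] yaw -2.477 q7 1.19 q1 -0.34 t 7.6 op 0.60 F [ 0.   0.  -0.1]
   turn az -0.001; shift after turn x -2.1 y 0.2 z -6.6; shift w/o turn x -2.1 y 0.2
```

View pics/w4.png

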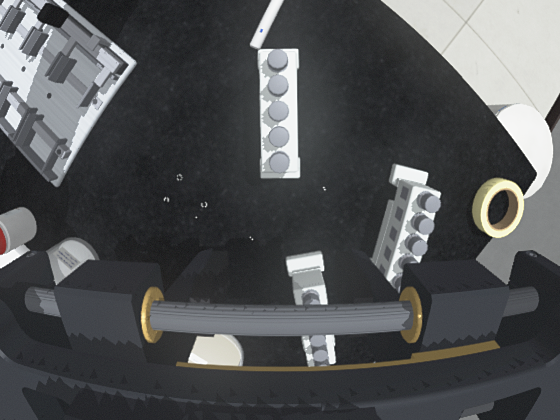

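Rack r3's caps run vertically from (278,60) to (279,161), so the yaw is right. The pen at (265,30) sits just off its near end.

```bash
python3 - <<'E'
from h import *
w=np.load('w4.npy',allow_pickle=True).item()
P=[px2pt(w,*p,.072,True) for p in [(278,60),(278,85),(278,110),(279,135),(279,161)]];print(np.round(P,4))
y=np.arctan2(*(P[4]-P[0])[1::-1]);c=np.mean(P,0);print(c,y)
Q=[px2pt(w,*p,.072,True) for p in [(429,202),(422,224),(415,245),(407,267)]];print('r1',np.round(Q,4),np.arctan2(*(Q[3]-Q[0])[1::-1]),Q[0]+(Q[3]-Q[0])*2/3)
rel(c[0],c[1],.045,y+np.pi)
E
```

```text
[[0.4151 0.2209 0.072 ]
 [0.4303 0.2329 0.072 ]
 [0.4453 0.2446 0.072 ]
 [0.4597 0.2568 0.072 ]
 [0.4753 0.269  0.072 ]]
[0.44515439 0.24482372 0.072     ] 0.673117723924834
r1 [[0.4229 0.387  0.072 ]
 [0.4407 0.3955 0.072 ]
 [0.4581 0.404  0.072 ]
 [0.4773 0.4131 0.072 ]] 0.4472236856246961 [0.45914952 0.40442376 0.072     ]
pos [0.5066 0.2956 0.1934] yaw -2.481 q7 1.19 q1 -0.34 t 7.7 op 0.60 F [ 0.7 -0.3  0.2]
   turn az -0.012; shift after turn x 79.7 y -1.4 z 148.4; shift w/o turn x 79.7 y -2.4
```

Request:
{"op": "carry_out", "data": {"motion": [[[40,0,0,0,0,-0.012,60],[40,-1,0,0,0,0,60],[0,0,45,0,0,0,60],[0,0,45,0,0,0,60],[0,0,40,0,0,0,60],[0,0,17,0,0,0,60],[0,0,0,0,0,0,0],[0,0,0,0,0,0,0]]], "squeeze": 40}}

```text
clock: 8.45
tool_pos: [0.4452, 0.2455, 0.0468]
eef_rot: [-0.331, 0.944, -0.0, 0.0]
contact_force: [0.3, 0.3, -0.1]
opening: 0.441
```

Request:
{"op": "carry_out", "data": {"motion": [[[0,0,0,0,0,0,0],[0,0,0,0,0,0,0],[0,0,0,0,0,0,0],[0,0,-20,0,0,0,0],[0,0,-30,0,0,0,0],[0,0,-30,0,0,0,0],[0,0,-20,0,0,0,0],[0,0,0,0,0,0,0]]]}}

```text
clock: 9.25
tool_pos: [0.4467, 0.2458, 0.1488]
eef_rot: [-0.331, 0.944, 0.001, 0.003]
contact_force: [1.0, 0.8, -2.3]
opening: 0.343
```

```bash
cat >> h.py <<'E'
T=np.array([.5695,-.0437]);TY=-.0795
def tr(x,y): c,n=np.cos(TY),np.sin(TY);return T+np.array([c*x-n*y,n*x+c*y])
def intray(p): c,n=np.cos(TY),np.sin(TY);d=np.array(p[:2])-T;return np.array([c*d[0]+n*d[1],-n*d[0]+c*d[1]])
LY={1:.09,2:.03,3:-.03,4:-.09}
E
python3 - <<'E'
from h import *
p=tr(0,LY[3]);print(p);rel(*p,.15,TY+np.pi)
E
```

```text
[ 0.56711751 -0.07360525]
pos [0.4467 0.2458 0.1488] yaw -2.468 q7 1.07 q1 -0.35 t 9.2 op 0.34 F [ 1.   0.8 -2.3]
   turn az 0.754; shift after turn x -145.4 y -308.8 z -1.2; shift w/o turn x 105.2 y -324.7
```

Request:
{"op": "carry_out", "data": {"motion": [[[0,0,0,0,0,0.148,0],[0,0,0,0,0,0.148,0],[0,0,0,0,0,0.148,0],[0,0,0,0,0,0.148,0],[0,0,0,0,0,0.148,0],[-15,-32,0,0,0,0.014,0],[-19,-40,0,0,0,0,0],[-19,-40,0,0,0,0,0]]]}}

```text
clock: 10.05
tool_pos: [0.4895, 0.1285, 0.1452]
eef_rot: [0.038, 0.999, -0.0, -0.001]
contact_force: [0.4, -0.4, -3.0]
opening: 0.335
```

Request:
{"op": "carry_out", "data": {"motion": [[[-19,-40,0,0,0,0,0],[-19,-40,0,0,0,0,0],[-19,-40,0,0,0,0,0],[-19,-40,0,0,0,0,0],[-12,-26,0,0,0,0,0],[-4,-11,0,0,0,0,0],[0,0,0,0,0,0,0]]]}}

```text
clock: 10.75
tool_pos: [0.5654, -0.0759, 0.1452]
eef_rot: [0.041, 0.999, -0.0, -0.001]
contact_force: [-0.2, 0.0, -1.7]
opening: 0.34
```

```bash
python3 - <<'E'
from h import *
p=tr(0,LY[3]);rel(*p,.053,TY+np.pi);print(intray(readout.get_state()['tool_pos']))
E
```

```text
pos [ 0.5654 -0.0759  0.1452] yaw 3.059 q7 1.14 q1 0.24 t 10.8 op 0.34 F [-0.2  0.  -1.7]
   turn az -0.003; shift after turn x -1.5 y 2.4 z 92.2; shift w/o turn x -1.5 y 2.4
[-0.0015184  -0.03242287]
```

Request:
{"op": "carry_out", "data": {"motion": [[[-1,2,30,0,0,0,0],[0,0,25,0,0,0,0],[0,0,15,0,0,0,0],[0,0,5,0,0,0,0],[0,0,0,0,0,0,0]]]}}

```text
clock: 11.25
tool_pos: [0.5654, -0.0709, 0.0709]
eef_rot: [0.038, 0.999, -0.0, -0.002]
contact_force: [-1.9, -2.9, -0.7]
opening: 0.335
```

Request:
{"op": "carry_out", "data": {"motion": [[[0,0,4,0,0,0,0],[0,0,4,0,0,0,0],[0,0,0,0,0,0,0]]]}}

```text
clock: 11.55
tool_pos: [0.5671, -0.0714, 0.0628]
eef_rot: [0.039, 0.999, 0.0, -0.0]
contact_force: [-0.3, -0.9, -2.8]
opening: 0.339
```

Request:
{"op": "carry_out", "data": {"motion": [[[0,0,2,0,0,0,0],[0,0,2,0,0,0,0],[0,0,0,0,0,0,0]]]}}

```text
clock: 11.85
tool_pos: [0.5673, -0.0715, 0.059]
eef_rot: [0.039, 0.999, 0.001, 0.0]
contact_force: [0.0, 0.7, -1.9]
opening: 0.333
```

Request:
{"op": "carry_out", "data": {"motion": [[[0,0,2,0,0,0,0],[0,0,2,0,0,0,0],[0,0,0,0,0,0,0]]]}}

```text
clock: 12.15
tool_pos: [0.5676, -0.0715, 0.0557]
eef_rot: [0.039, 0.999, 0.0, 0.0]
contact_force: [-0.9, 0.5, 2.6]
opening: 0.333
```

Request:
{"op": "carry_out", "data": {"motion": [[[0,0,1,0,0,0,0],[0,0,1,0,0,0,0],[0,0,0,0,0,0,0]]]}}

```text
clock: 12.45
tool_pos: [0.5676, -0.0715, 0.0555]
eef_rot: [0.039, 0.999, 0.0, 0.001]
contact_force: [-3.5, 1.5, 20.0]
opening: 0.334
```

```bash
python3 - <<'E'
from h import *
print(intray(readout.get_state()['tool_pos']));rel(.5,.25,.2,3.062)
E
```

```text
[ 0.00034712 -0.02790933]
pos [ 0.5676 -0.0715  0.0555] yaw 3.063 q7 1.08 q1 0.18 t 12.4 op 0.33 F [-3.5  1.5 20. ]
   turn az 0.001; shift after turn x 93.0 y 315.2 z -144.5; shift w/o turn x 92.6 y 315.3
```

Request:
{"op": "carry_out", "data": {"motion": [[[0,0,-1,0,0,0,48],[0,0,0,0,0,0,48],[0,0,0,0,0,0,48],[0,0,-30,0,0,0,48],[0,0,-40,0,0,0,48],[0,0,-40,0,0,0,48],[0,0,-30,0,0,0,60],[0,0,0,0,0,0,60]]]}}

```text
clock: 13.25
tool_pos: [0.5697, -0.0721, 0.198]
eef_rot: [0.04, 0.999, 0.0, 0.004]
contact_force: [0.4, 0.1, -0.0]
opening: 0.601
```

```bash
python3 - <<'E'
from h import *
rel(.62,.444,.2,.84+np.pi)
E
```

```text
pos [ 0.5697 -0.0721  0.198 ] yaw 3.062 q7 1.17 q1 0.26 t 13.2 op 0.60 F [ 0.4  0.1 -0. ]
   turn az -0.919; shift after turn x -417.9 y 307.0 z -2.0; shift w/o turn x -9.3 y 518.5
```

Request:
{"op": "carry_out", "data": {"motion": [[[-1,30,0,0,0,0,60],[-1,40,0,0,0,0,60],[-1,40,0,0,0,0,60],[-1,40,0,0,0,0,60],[-1,40,0,0,0,0,60],[-1,40,0,0,0,0,60],[-1,40,0,0,0,0,60],[-1,40,0,0,0,0,60]]]}}

```text
clock: 14.05
tool_pos: [0.5989, 0.2375, 0.1926]
eef_rot: [0.039, 0.999, -0.001, -0.001]
contact_force: [-0.1, 0.1, 0.5]
opening: 0.602
```

Request:
{"op": "carry_out", "data": {"motion": [[[0,40,0,0,0,0,60],[0,40,0,0,0,0,60],[0,40,0,0,0,0,60],[0,40,0,0,0,0,60],[0,30,0,0,0,0,60],[0,18,0,0,0,0,60]]]}}

```text
clock: 14.65
tool_pos: [0.614, 0.4469, 0.1919]
eef_rot: [0.038, 0.999, 0.0, -0.001]
contact_force: [0.4, -1.1, -0.9]
opening: 0.598
```

Request:
{"op": "carry_out", "data": {"motion": [[[0,0,0,0,0,-0.149,60],[0,0,0,0,0,-0.149,60],[0,0,0,0,0,-0.149,60],[0,0,0,0,0,-0.149,60],[0,0,0,0,0,-0.149,60],[0,0,0,0,0,-0.149,60],[0,0,0,0,0,-0.025,60],[0,0,0,0,0,0,60]]]}}

```text
clock: 15.45
tool_pos: [0.6155, 0.4432, 0.1928]
eef_rot: [-0.407, 0.914, -0.0, -0.001]
contact_force: [0.4, -0.1, -0.7]
opening: 0.598
```

```bash
python3 - <<'E'
from h import *
rel(.62,.444,.2,.84+np.pi)
w=snap('wrist','w5.png');np.save('w5.npy',w,allow_pickle=True)
E
```

```text
pos [0.6155 0.4432 0.1928] yaw -2.304 q7 1.41 q1 -0.47 t 15.4 op 0.60 F [ 0.4 -0.1 -0.7]
   turn az -0.002; shift after turn x -3.6 y -2.8 z -7.2; shift w/o turn x -3.6 y -2.8
```

View pics/w5.png

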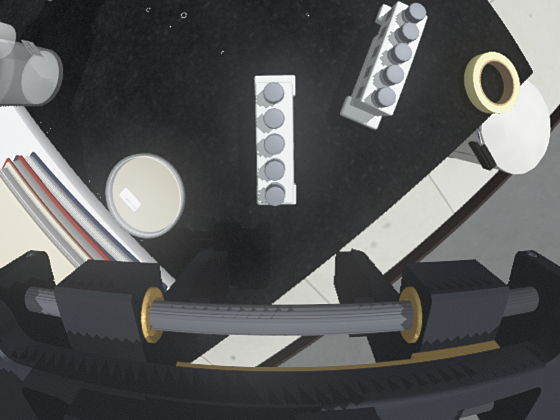

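The second rack's caps run from (273,92) to (275,194). The third rack's are at (416,11), (409,32), (401,52), (394,74) and (383,97).

```bash
python3 - <<'E'
from h import *
w=np.load('w5.npy',allow_pickle=True).item()
P=[px2pt(w,*p,.072,True) for p in [(273,92),(273,118),(274,143),(274,169),(275,194)]]
y=np.arctan2(*(P[4]-P[0])[1::-1]);c=np.mean(P,0);print(c,y)
Q=[px2pt(w,*p,.072,True) for p in [(416,11),(409,32),(401,52),(394,74),(383,97)]];print('r1',np.mean(Q,0),np.arctan2(*(Q[4]-Q[0])[1::-1]))
rel(c[0],c[1],.046,y+np.pi)
E
```

```text
[0.58327898 0.39897353 0.072     ] 0.8538324969140796
r1 [0.45941453 0.40899909 0.072     ] 0.46132135270752916
pos [0.6156 0.4434 0.1932] yaw -2.304 q7 1.41 q1 -0.47 t 15.5 op 0.60 F [ 0.2 -0.   0. ]
   turn az -0.016; shift after turn x 54.7 y -4.8 z 147.2; shift w/o turn x 54.6 y -5.7
```

Request:
{"op": "carry_out", "data": {"motion": [[[25,-2,0,0,0,-0.016,60],[30,-3,0,0,0,0,60],[0,0,45,0,0,0,60],[0,0,45,0,0,0,60],[0,0,40,0,0,0,60],[0,0,17,0,0,0,60],[0,0,0,0,0,0,0],[0,0,0,0,0,0,0]]], "squeeze": 40}}

```text
clock: 16.3
tool_pos: [0.5841, 0.4, 0.0488]
eef_rot: [-0.415, 0.91, 0.0, 0.001]
contact_force: [0.2, 0.5, -0.0]
opening: 0.441
```

Request:
{"op": "carry_out", "data": {"motion": [[[0,0,0,0,0,0,0],[0,0,0,0,0,0,0],[0,0,0,0,0,0,0],[0,0,-20,0,0,0,0],[0,0,-30,0,0,0,0],[0,0,-30,0,0,0,0],[0,0,-20,0,0,0,0],[0,0,0,0,0,0,0]]]}}

```text
clock: 17.1
tool_pos: [0.5849, 0.4004, 0.152]
eef_rot: [-0.415, 0.91, 0.001, 0.003]
contact_force: [0.3, 0.7, -2.2]
opening: 0.334
```

```bash
python3 - <<'E'
from h import *
p=tr(0,LY[2]+.001);rel(*p,.15,TY+np.pi)
E
```

```text
pos [0.5849 0.4004 0.152 ] yaw -2.286 q7 1.37 q1 -0.42 t 17.1 op 0.33 F [ 0.3  0.7 -2.2]
   turn az 0.935; shift after turn x -20.0 y -413.0 z 2.0; shift w/o turn x 320.4 y -261.3
```

Request:
{"op": "carry_out", "data": {"motion": [[[0,0,0,0,0,0.149,0],[0,0,0,0,0,0.149,0],[0,0,0,0,0,0.149,0],[0,0,0,0,0,0.149,0],[0,0,0,0,0,0.149,0],[0,0,0,0,0,0.149,0],[-2,-25,0,0,0,0.041,0],[-2,-38,0,0,0,0,0]]]}}

```text
clock: 17.9
tool_pos: [0.5817, 0.3383, 0.1464]
eef_rot: [0.038, 0.999, 0.001, -0.001]
contact_force: [1.5, -0.4, -3.3]
opening: 0.34
```

Request:
{"op": "carry_out", "data": {"motion": [[[-2,-38,0,0,0,0,0],[-2,-38,0,0,0,0,0],[-2,-38,0,0,0,0,0],[-2,-38,0,0,0,0,0],[-2,-38,0,0,0,0,0],[-2,-38,0,0,0,0,0],[-2,-38,0,0,0,0,0],[-2,-38,0,0,0,0,0]]]}}

```text
clock: 18.7
tool_pos: [0.5744, 0.0298, 0.1467]
eef_rot: [0.039, 0.999, -0.0, -0.001]
contact_force: [0.7, 0.4, -1.6]
opening: 0.34
```

Request:
{"op": "carry_out", "data": {"motion": [[[0,-28,0,0,0,0,0],[0,-12,0,0,0,0,0],[0,0,0,0,0,0,0],[0,0,0,0,0,0,0]]]}}

```text
clock: 19.1
tool_pos: [0.5723, -0.0061, 0.1472]
eef_rot: [0.038, 0.999, 0.001, 0.0]
contact_force: [0.3, 0.1, -2.3]
opening: 0.337
```

```bash
python3 - <<'E'
from h import *
p=tr(0,LY[2]+.001);rel(*p,.15,TY+np.pi)
E
```

```text
pos [ 0.5723 -0.0061  0.1472] yaw 3.065 q7 1.04 q1 0.12 t 19.1 op 0.34 F [ 0.3  0.1 -2.3]
   turn az 0.003; shift after turn x -0.2 y -6.7 z -2.8; shift w/o turn x -0.1 y -6.7
```

Request:
{"op": "carry_out", "data": {"motion": [[[0,-7,0,0,0,0.003,0],[0,0,30,0,0,0,0],[0,0,25,0,0,0,0],[0,0,13,0,0,0,0],[0,0,5,0,0,0,0],[0,0,0,0,0,0,0]]]}}

```text
clock: 19.7
tool_pos: [0.5717, -0.0145, 0.0741]
eef_rot: [0.04, 0.999, 0.0, -0.0]
contact_force: [-0.4, -0.1, -1.4]
opening: 0.338
```

Request:
{"op": "carry_out", "data": {"motion": [[[0,0,4,0,0,0,0],[0,0,3,0,0,0,0],[0,0,0,0,0,0,0]]]}}

```text
clock: 20.0
tool_pos: [0.5721, -0.0149, 0.0676]
eef_rot: [0.041, 0.999, 0.0, 0.001]
contact_force: [0.8, 1.2, -1.3]
opening: 0.335
```

Request:
{"op": "carry_out", "data": {"motion": [[[0,0,2,0,0,0,0],[0,0,2,0,0,0,0],[0,0,0,0,0,0,0]]]}}

```text
clock: 20.3
tool_pos: [0.5719, -0.0149, 0.0632]
eef_rot: [0.041, 0.999, 0.0, 0.0]
contact_force: [0.3, 1.8, -2.2]
opening: 0.336
```

Below the blocked height with no load, so this one fits too.

Request:
{"op": "carry_out", "data": {"motion": [[[0,0,2,0,0,0,0],[0,0,2,0,0,0,0],[0,0,0,0,0,0,0]]]}}

```text
clock: 20.6
tool_pos: [0.5718, -0.015, 0.0591]
eef_rot: [0.041, 0.999, 0.0, 0.0]
contact_force: [-0.2, 2.5, -2.9]
opening: 0.339
```

Request:
{"op": "carry_out", "data": {"motion": [[[0,0,1,0,0,0,0],[0,0,1,0,0,0,0],[0,0,0,0,0,0,0]]]}}

```text
clock: 20.9
tool_pos: [0.5717, -0.0149, 0.0579]
eef_rot: [0.041, 0.999, 0.0, 0.0]
contact_force: [-0.7, 2.2, 4.3]
opening: 0.34
```

Request:
{"op": "carry_out", "data": {"motion": [[[0,0,1,0,0,0,0],[0,0,0,0,0,0,0]]]}}

```text
clock: 21.1
tool_pos: [0.5717, -0.0149, 0.0578]
eef_rot: [0.041, 0.999, -0.0, 0.0]
contact_force: [-3.2, 1.7, 13.4]
opening: 0.34
```

Request:
{"op": "carry_out", "data": {"motion": [[[0,0,-1,0,0,0,48],[0,0,0,0,0,0,48],[0,0,0,0,0,0,48],[0,0,-30,0,0,0,48],[0,0,-40,0,0,0,48],[0,0,-40,0,0,0,48],[0,0,-30,0,0,0,60],[0,0,0,0,0,0,60]]]}}

```text
clock: 21.9
tool_pos: [0.5741, -0.0154, 0.2011]
eef_rot: [0.041, 0.999, 0.0, 0.004]
contact_force: [0.4, 0.6, -0.3]
opening: 0.593
```

```bash
python3 - <<'E'
from h import *
rel(.531,.442,.2,.455+np.pi)
E
```

```text
pos [ 0.5741 -0.0154  0.2011] yaw 3.059 q7 1.08 q1 0.16 t 21.9 op 0.59 F [ 0.4  0.6 -0.3]
   turn az -0.538; shift after turn x -162.3 y 429.8 z 1.1; shift w/o turn x 80.9 y 452.3
```

Request:
{"op": "carry_out", "data": {"motion": [[[6,32,0,0,0,0,60],[7,40,0,0,0,0,60],[7,40,0,0,0,0,60],[7,40,0,0,0,0,60],[7,40,0,0,0,0,60],[7,40,0,0,0,0,60],[7,40,0,0,0,0,60],[7,40,0,0,0,0,60]]]}}

```text
clock: 22.7
tool_pos: [0.5417, 0.301, 0.1958]
eef_rot: [0.041, 0.999, -0.001, -0.001]
contact_force: [-0.5, -0.5, 0.6]
opening: 0.601
```

Request:
{"op": "carry_out", "data": {"motion": [[[7,40,0,0,0,0,60],[7,40,0,0,0,0,60],[7,35,0,0,0,0,60],[5,25,0,0,0,0,60],[0,0,0,0,0,-0.149,60],[0,0,0,0,0,-0.149,60],[0,0,0,0,0,-0.149,60],[0,0,0,0,0,-0.09,60]]]}}

```text
clock: 23.5
tool_pos: [0.5276, 0.4409, 0.1953]
eef_rot: [-0.228, 0.974, -0.001, -0.001]
contact_force: [-0.1, -0.3, -0.6]
opening: 0.6
```

Request:
{"op": "carry_out", "data": {"motion": [[[0,0,0,0,0,0,60],[0,0,0,0,0,0,60]]]}}

```text
clock: 23.7
tool_pos: [0.5277, 0.4412, 0.1961]
eef_rot: [-0.224, 0.974, -0.001, -0.001]
contact_force: [-0.1, 0.5, -0.7]
opening: 0.603
```

```bash
python3 - <<'E'
from h import *
rel(.531,.442,.2,.455+np.pi)
w=snap('wrist','w6.png');np.save('w6.npy',w,allow_pickle=True)
E
```

```text
pos [0.5277 0.4412 0.1961] yaw -2.689 q7 0.93 q1 -0.55 t 23.7 op 0.60 F [-0.1  0.5 -0.7]
   turn az -0.002; shift after turn x -3.3 y -0.8 z -3.9; shift w/o turn x -3.3 y -0.8
```

View pics/w6.png

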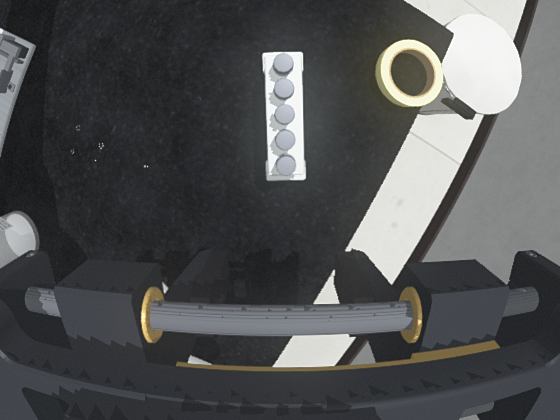

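The third rack's caps run from (283,63) to (286,165), and it stands clear.

```bash
python3 - <<'E'
from h import *
w=np.load('w6.npy',allow_pickle=True).item()
P=[px2pt(w,*p,.072,True) for p in [(283,63),(284,88.5),(285,114),(285,139.5),(286,165)]]
y=np.arctan2(*(P[4]-P[0])[1::-1]);c=np.mean(P,0);print(c,y)
rel(c[0],c[1],.046,y+np.pi)
E
```

```text
[0.45759238 0.40981879 0.072     ] 0.48189437412424385
pos [0.5277 0.4414 0.1965] yaw -2.688 q7 0.93 q1 -0.55 t 23.8 op 0.60 F [-0.5 -0.4  0. ]
   turn az -0.029; shift after turn x 76.8 y 4.5 z 150.5; shift w/o turn x 76.9 y 2.3
```

Request:
{"op": "carry_out", "data": {"motion": [[[37,2,0,0,0,-0.029,60],[40,2,0,0,0,0,60],[0,0,45,0,0,0,60],[0,0,45,0,0,0,60],[0,0,40,0,0,0,60],[0,0,19,0,0,0,60],[0,0,0,0,0,0,0],[0,0,0,0,0,0,0]]], "squeeze": 40}}

```text
clock: 24.55
tool_pos: [0.4576, 0.4109, 0.0486]
eef_rot: [-0.239, 0.971, 0.0, 0.0]
contact_force: [2.1, 0.6, 0.4]
opening: 0.436
```

Request:
{"op": "carry_out", "data": {"motion": [[[0,0,0,0,0,0,0],[0,0,0,0,0,0,0],[0,0,0,0,0,0,0],[0,0,-20,0,0,0,0],[0,0,-30,0,0,0,0],[0,0,-30,0,0,0,0],[0,0,-20,0,0,0,0],[0,0,0,0,0,0,0]]]}}

```text
clock: 25.35
tool_pos: [0.4586, 0.412, 0.1514]
eef_rot: [-0.24, 0.971, 0.002, 0.003]
contact_force: [1.3, -0.2, -2.4]
opening: 0.338
```

```bash
python3 - <<'E'
from h import *
p=tr(0,LY[1]+.001);rel(*p,.15,TY+np.pi)
E
```

```text
pos [0.4586 0.412  0.1514] yaw -2.658 q7 0.82 q1 -0.58 t 25.4 op 0.34 F [ 1.3 -0.2 -2.4]
   turn az 0.563; shift after turn x -146.7 y -354.4 z 1.4; shift w/o turn x 65.2 y -378.0
```

Request:
{"op": "carry_out", "data": {"motion": [[[0,0,0,0,0,0.147,0],[0,0,0,0,0,0.147,0],[0,0,0,0,0,0.147,0],[0,0,0,0,0,0.122,0],[-10,-25,0,0,0,0,0],[-16,-38,0,0,0,0,0],[-16,-38,0,0,0,0,0],[-16,-38,0,0,0,0,0]]]}}

```text
clock: 26.15
tool_pos: [0.504, 0.2655, 0.1471]
eef_rot: [0.039, 0.999, -0.001, -0.001]
contact_force: [0.4, -0.2, -1.6]
opening: 0.336
```

Request:
{"op": "carry_out", "data": {"motion": [[[-16,-38,0,0,0,0,0],[-16,-38,0,0,0,0,0],[-16,-38,0,0,0,0,0],[-16,-38,0,0,0,0,0],[-14,-36,0,0,0,0,0],[-10,-25,0,0,0,0,0],[0,0,0,0,0,0,0],[0,0,0,0,0,0,0]]]}}

```text
clock: 26.95
tool_pos: [0.5746, 0.0477, 0.1473]
eef_rot: [0.04, 0.999, 0.0, -0.001]
contact_force: [1.4, 0.9, -2.2]
opening: 0.341
```

```bash
python3 - <<'E'
from h import *
p=tr(0,LY[1]+.001);rel(*p,.15,TY+np.pi)
E
```

```text
pos [0.5746 0.0477 0.1473] yaw 3.061 q7 0.93 q1 0.03 t 26.9 op 0.34 F [ 1.4  0.9 -2.2]
   turn az -0.001; shift after turn x -2.2 y -0.5 z -2.7; shift w/o turn x -2.2 y -0.5
```

Request:
{"op": "carry_out", "data": {"motion": [[[-2,-1,0,0,0,0,0],[0,0,30,0,0,0,0],[0,0,25,0,0,0,0],[0,0,13,0,0,0,0],[0,0,5,0,0,0,0],[0,0,0,0,0,0,0]]]}}

```text
clock: 27.55
tool_pos: [0.577, 0.0478, 0.0751]
eef_rot: [0.039, 0.999, 0.0, -0.0]
contact_force: [0.9, -0.5, -0.7]
opening: 0.335
```

Request:
{"op": "carry_out", "data": {"motion": [[[0,0,4,0,0,0,0],[0,0,3,0,0,0,0],[0,0,0,0,0,0,0]]]}}

```text
clock: 27.85
tool_pos: [0.5778, 0.0471, 0.0689]
eef_rot: [0.039, 0.999, 0.0, 0.001]
contact_force: [0.3, -0.2, -1.6]
opening: 0.335
```

Request:
{"op": "carry_out", "data": {"motion": [[[0,0,2,0,0,0,0],[0,0,2,0,0,0,0],[0,0,0,0,0,0,0]]]}}

```text
clock: 28.15
tool_pos: [0.5761, 0.0472, 0.0663]
eef_rot: [0.039, 0.999, -0.0, -0.0]
contact_force: [-7.1, 0.1, 16.1]
opening: 0.335
```

The rack stopped 11 mm high with a 16 N push back, so it is the wrong way round. I lift it and give it a half turn.

Request:
{"op": "carry_out", "data": {"motion": [[[0,0,-25,0,0,0,0],[0,0,-35,0,0,0,0],[0,0,-25,0,0,0,0],[0,0,0,0,0,0.148,0],[0,0,0,0,0,0.148,0],[0,0,0,0,0,0.148,0],[0,0,0,0,0,0.148,0],[0,0,0,0,0,0.148,0]]]}}

```text
clock: 28.95
tool_pos: [0.5771, 0.0469, 0.1495]
eef_rot: [0.401, 0.916, 0.0, -0.0]
contact_force: [-0.5, -0.3, -1.0]
opening: 0.335
```

Request:
{"op": "carry_out", "data": {"motion": [[[0,0,0,0,0,0.148,0],[0,0,0,0,0,0.148,0],[0,0,0,0,0,0.148,0],[0,0,0,0,0,0.148,0],[0,0,0,0,0,0.148,0],[0,0,0,0,0,0.148,0],[0,0,0,0,0,0.148,0],[0,0,0,0,0,0.148,0]]]}}

```text
clock: 29.75
tool_pos: [0.577, 0.0472, 0.1495]
eef_rot: [0.844, 0.537, 0.0, -0.0]
contact_force: [-0.7, -0.7, -1.2]
opening: 0.337
```

Request:
{"op": "carry_out", "data": {"motion": [[[0,0,0,0,0,0.148,0],[0,0,0,0,0,0.148,0],[0,0,0,0,0,0.148,0],[0,0,0,0,0,0.148,0],[0,0,0,0,0,0.148,0],[0,0,0,0,0,0.148,0],[0,0,0,0,0,0.148,0],[0,0,0,0,0,0,0]]]}}

```text
clock: 30.55
tool_pos: [0.577, 0.0475, 0.1492]
eef_rot: [0.999, 0.051, -0.0, -0.0]
contact_force: [0.5, -1.1, -0.8]
opening: 0.339
```

```bash
python3 - <<'E'
from h import *
p=tr(0,LY[1]+.001);rel(*p,.15,TY);print(readout.get_state()['q'])
E
```

```text
pos [0.577  0.0475 0.1492] yaw 0.103 q7 -1.06 q1 -0.42 t 30.6 op 0.34 F [ 0.5 -1.1 -0.8]
   turn az 0.183; shift after turn x -0.3 y 0.5 z -0.8; shift w/o turn x -0.4 y 0.4
[-0.41854337  0.83684961  0.45949865  1.82320722 -0.5989058   0.62405224
 -1.06034886]
```

Request:
{"op": "carry_out", "data": {"motion": [[[0,0,0,0,0,0.1,0],[0,0,0,0,0,0.083,0],[0,0,30,0,0,0,0],[0,0,25,0,0,0,0],[0,0,15,0,0,0,0],[0,0,5,0,0,0,0],[0,0,0,0,0,0,0]]]}}

```text
clock: 31.25
tool_pos: [0.5771, 0.0468, 0.0741]
eef_rot: [0.999, -0.04, -0.0, -0.0]
contact_force: [0.5, -0.5, -2.0]
opening: 0.336
```

Request:
{"op": "carry_out", "data": {"motion": [[[0,0,4,0,0,0,0],[0,0,3,0,0,0,0],[0,0,0,0,0,0,0]]]}}

```text
clock: 31.55
tool_pos: [0.5773, 0.0471, 0.0675]
eef_rot: [0.999, -0.04, 0.0, -0.0]
contact_force: [1.2, 0.4, -2.1]
opening: 0.339
```

Request:
{"op": "carry_out", "data": {"motion": [[[0,0,2,0,0,0,0],[0,0,2,0,0,0,0],[0,0,0,0,0,0,0]]]}}

```text
clock: 31.85
tool_pos: [0.5771, 0.047, 0.0631]
eef_rot: [0.999, -0.04, -0.0, -0.0]
contact_force: [-0.1, -0.2, -1.5]
opening: 0.339
```

```bash
python3 - <<'E'
from h import *
p=tr(0,LY[1]+.001);rel(*p,.057,TY)
E
```

```text
pos [0.5771 0.047  0.0631] yaw -0.080 q7 -1.11 q1 -0.38 t 31.9 op 0.34 F [-0.1 -0.2 -1.5]
   turn az -0.001; shift after turn x -0.4 y 0.0 z 6.1; shift w/o turn x -0.4 y 0.0
```

This time it passes the bar. I lower it to the floor.

Request:
{"op": "carry_out", "data": {"motion": [[[0,0,2,0,0,0,0],[0,0,2,0,0,0,0],[0,0,0,0,0,0,0]]]}}

```text
clock: 32.15
tool_pos: [0.5768, 0.047, 0.0596]
eef_rot: [0.999, -0.04, -0.0, -0.0]
contact_force: [-1.6, -0.0, 3.9]
opening: 0.339
```

Request:
{"op": "carry_out", "data": {"motion": [[[0,0,1,0,0,0,0],[0,0,1,0,0,0,0],[0,0,0,0,0,0,0]]]}}

```text
clock: 32.45
tool_pos: [0.5758, 0.047, 0.0578]
eef_rot: [0.999, -0.04, -0.001, -0.0]
contact_force: [-5.6, 0.4, 6.9]
opening: 0.337
```

Request:
{"op": "carry_out", "data": {"motion": [[[0,0,1,0,0,0,0],[0,0,0,0,0,0,0]]]}}

```text
clock: 32.65
tool_pos: [0.5756, 0.0471, 0.0572]
eef_rot: [0.999, -0.04, -0.001, -0.001]
contact_force: [-5.5, 0.7, 9.9]
opening: 0.337
```

Request:
{"op": "carry_out", "data": {"motion": [[[0,0,1,0,0,0,0],[0,0,1,0,0,0,0],[0,0,0,0,0,0,0]]]}}

```text
clock: 32.95
tool_pos: [0.5756, 0.047, 0.0571]
eef_rot: [0.999, -0.04, -0.001, -0.001]
contact_force: [-9.9, 0.7, 26.8]
opening: 0.333
```

Request:
{"op": "carry_out", "data": {"motion": [[[0,0,-1,0,0,0,48],[0,0,0,0,0,0,48],[0,0,0,0,0,0,48],[0,0,-30,0,0,0,48],[0,0,-40,0,0,0,48],[0,0,-40,0,0,0,48],[0,0,-30,0,0,0,60],[0,0,0,0,0,0,60]]]}}

```text
clock: 33.75
tool_pos: [0.5798, 0.0464, 0.199]
eef_rot: [0.999, -0.04, 0.004, -0.0]
contact_force: [0.4, -1.3, -0.8]
opening: 0.596
```

```bash
python3 - <<'E'
from h import *
p=tr(-.0793,.030);print(p);rel(*p,.2,TY)
p=tr(-.10,0);rel(*p,.22,TY)
s=snap('side','d7.png');c=cv2.resize(s['pixels'][180:270,220:360],None,fx=4,fy=4,interpolation=cv2.INTER_CUBIC)
a=snap('scene');d=cv2.resize(a['pixels'][165:255,230:360],None,fx=2,fy=2,interpolation=cv2.INTER_CUBIC)
d=cv2.copyMakeBorder(d,0,c.shape[0]-d.shape[0],0,0,cv2.BORDER_CONSTANT)
cv2.imwrite('pics/c7.png',np.hstack([c,d])[:,:800,::-1])
E
```

```text
[ 0.49283295 -0.00749704]
pos [0.5798 0.0464 0.199 ] yaw -0.080 q7 -1.23 q1 -0.48 t 33.8 op 0.60 F [ 0.4 -1.3 -0.8]
   turn az -0.001; shift after turn x -82.4 y 60.6 z -1.0; shift w/o turn x -82.4 y 60.7
pos [0.5798 0.0464 0.199 ] yaw -0.080 q7 -1.23 q1 -0.48 t 33.8 op 0.60 F [ 0.4 -1.3 -0.8]
   turn az -0.001; shift after turn x -103.1 y 90.6 z -21.0; shift w/o turn x -103.1 y 90.7
```

View pics/c7.png

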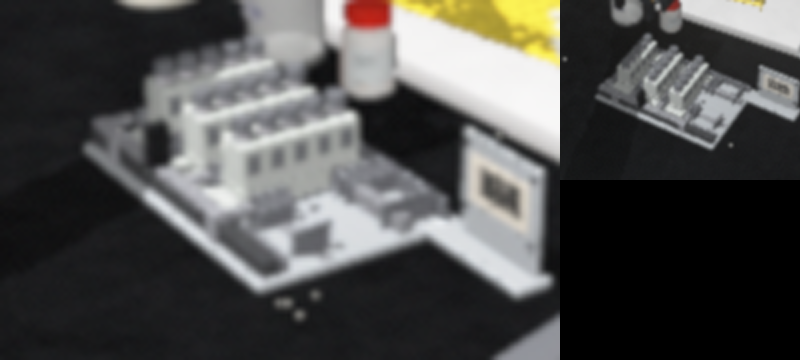

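All three racks stand parallel at the same low height in lanes 1–3. Next I shut the slide.

Request:
{"op": "carry_out", "data": {"motion": [[[-25,20,0,0,0,0,50],[-33,24,0,0,0,0,50],[-24,17,0,0,0,0,50],[0,0,40,0,0,0,50],[0,0,40,0,0,0,50],[0,0,35,0,0,0,50],[0,0,18,0,0,0,50],[0,0,7,0,0,0,50]]]}}

```text
clock: 34.65
tool_pos: [0.4884, -0.0072, 0.0522]
eef_rot: [0.999, -0.04, -0.003, -0.0]
contact_force: [-1.1, -0.3, -0.4]
opening: 0.5
```

Request:
{"op": "carry_out", "data": {"motion": [[[0,0,0,0,0,0,50],[0,0,0,0,0,0,0],[0,0,0,0,0,0,0],[0,0,0,0,0,0,0],[0,0,0,0,0,0,0],[0,0,0,0,0,0,0]]], "squeeze": 20}}

```text
clock: 35.25
tool_pos: [0.4909, -0.0078, 0.0559]
eef_rot: [0.999, -0.04, 0.001, 0.0]
contact_force: [-0.6, -2.0, 4.0]
opening: 0.135
```

Request:
{"op": "carry_out", "data": {"motion": [[[0,4,0,0,0,0,0],[0,6,0,0,0,0,0],[0,6,0,0,0,0,0],[0,5,0,0,0,0,0],[0,5,0,0,0,0,0],[0,0,0,0,0,0,0]]]}}

```text
clock: 35.85
tool_pos: [0.489, -0.0334, 0.0558]
eef_rot: [0.999, -0.04, 0.001, -0.0]
contact_force: [-0.4, -0.3, 6.7]
opening: 0.134
```

Request:
{"op": "carry_out", "data": {"motion": [[[0,3,0,0,0,0,0],[0,2,0,0,0,0,0],[0,1,0,0,0,0,0],[0,0,0,0,0,0,0]]]}}

```text
clock: 36.25
tool_pos: [0.4887, -0.0377, 0.0558]
eef_rot: [0.999, -0.039, 0.001, -0.001]
contact_force: [0.4, 3.2, 7.9]
opening: 0.131
```

```bash
python3 - <<'E'
from h import *
print(intray(readout.get_state()['tool_pos']));rel(*tr(-.0793,0),.058,TY)
E
```

```text
[-0.0809868  -0.00046654]
pos [ 0.4887 -0.0377  0.0558] yaw -0.079 q7 -0.85 q1 -0.12 t 36.2 op 0.13 F [0.4 3.2 7.9]
   turn az 0.001; shift after turn x 1.7 y -0.5 z -2.2; shift w/o turn x 1.7 y -0.5
```

Request:
{"op": "carry_out", "data": {"motion": [[[0,2,0,0,0,0,0],[0,1,0,0,0,0,0],[0,0,0,0,0,0,0]]]}}

```text
clock: 36.55
tool_pos: [0.4888, -0.0379, 0.0558]
eef_rot: [0.999, -0.038, 0.0, -0.003]
contact_force: [1.1, 7.9, 8.3]
opening: 0.131
```

Request:
{"op": "carry_out", "data": {"motion": [[[0,-1,0,0,0,0,0],[0,-1,0,0,0,0,0],[0,-1,0,0,0,0,0],[0,0,0,0,0,0,30],[0,0,0,0,0,0,30],[0,0,-30,0,0,0,40],[0,0,-40,0,0,0,60],[0,0,-40,0,0,0,60]]]}}

```text
clock: 37.35
tool_pos: [0.4872, -0.0394, 0.1661]
eef_rot: [0.999, -0.041, -0.001, 0.0]
contact_force: [1.3, 0.4, 0.2]
opening: 0.552
```

```bash
python3 - <<'E'
from h import *
rel(.44,-.417,.2,.21)
a=snap('scene','s8.png');d=snap('side','d8.png')
def ray(s,u,v):
    K=np.array(s['K']);q=rot(s['attitude'])@np.array([(u-K[0,2])/K[0,0],(v-K[1,2])/K[1,1],1]);return np.array(s['origin']),q/np.linalg.norm(q)
o1,d1=ray(a,339.5,208.5);o2,d2=ray(d,345.25,228)
t=np.linalg.lstsq(np.stack([d1,-d2],1),o2-o1,rcond=None)[0];p,q=o1+t[0]*d1,o2+t[1]*d2
print('label',p,q,intray((p+q)/2))
def warm(s,x0,x1,y0,y1):
    h=cv2.cvtColor(s['pixels'],cv2.COLOR_RGB2HSV)[y0:y1,x0:x1];m=cv2.inRange(h,(5,20,120),(35,120,255));n,l,st,ce=cv2.connectedComponentsWithStats(m);i=1+np.argmax(st[1:,4]);return st[i]+[x0,y0,0,0,0]
print(warm(a,325,355,195,225),warm(d,325,365,205,255))
E
```

```text
pos [ 0.4872 -0.0394  0.1661] yaw -0.081 q7 -0.96 q1 -0.29 t 37.4 op 0.55 F [1.3 0.4 0.2]
   turn az -0.291; shift after turn x -124.9 y 359.5 z -33.9; shift w/o turn x -16.4 y 380.2
label [ 0.62526793 -0.23754241  0.05863168] [ 0.62332688 -0.23681286  0.05711061] [ 0.06998961 -0.18851473]Traceback (most recent call last):
  File "<stdin>", line 11, in <module>
  File "<stdin>", line 10, in warm
    return _wrapfunc(a, 'argmax', axis=axis, out=out, **kwds)
    return bound(*args, **kwds)
ValueError: attempt to get argmax of an empty sequence
```

The slide hit its stop with an 8 N push, at the locked position. The label triangulates to about (0.625, −0.237, 0.057). I go to the scanner next.

Request:
{"op": "carry_out", "data": {"motion": [[[-1,30,-8,0,0,0,65],[-2,40,-8,0,0,0,65],[-2,40,-8,0,0,0,65],[-2,40,-8,0,0,0,65],[-2,40,0,0,0,0,65],[-2,40,0,0,0,0,65],[-2,40,0,0,0,0,65],[-2,40,0,0,0,0,65]]]}}

```text
clock: 38.25
tool_pos: [0.4473, -0.3482, 0.1962]
eef_rot: [0.999, -0.04, -0.001, -0.001]
contact_force: [0.7, -0.5, 0.7]
opening: 0.651
```

Request:
{"op": "carry_out", "data": {"motion": [[[-1,40,0,0,0,0,65],[0,30,0,0,0,-0.145,65],[0,0,0,0,0,-0.146,65],[0,0,0,0,0,0,65],[0,0,0,0,0,0,65]]]}}

```text
clock: 38.75
tool_pos: [0.4415, -0.4156, 0.1963]
eef_rot: [0.995, 0.104, -0.0, -0.001]
contact_force: [-0.2, -0.5, 0.3]
opening: 0.65
```

```bash
python3 - <<'E'
from h import *
rel(.44,-.417,.2,.21)
w=snap('wrist','w9.png');np.save('w9.npy',w,allow_pickle=True)
E
```

```text
pos [ 0.4415 -0.4156  0.1963] yaw 0.208 q7 -0.31 q1 0.47 t 38.8 op 0.65 F [-0.2 -0.5  0.3]
   turn az -0.002; shift after turn x -1.7 y 1.0 z -3.7; shift w/o turn x -1.7 y 1.0
```

View pics/w9.png

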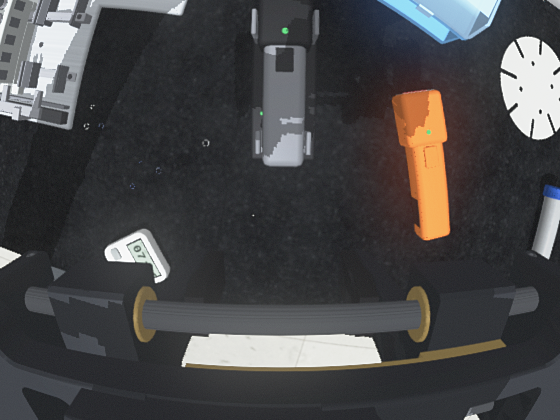

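The grey scanner's handle runs from its tail at (283,164) to the black head at (286,46), with the head on the far side. The orange one at (425,165) is the decoy.

```bash
python3 - <<'E'
from h import *
w=np.load('w9.npy',allow_pickle=True).item()
A=px2pt(w,283,164,.060,True);B=px2pt(w,286,46,.060,True);L=px2pt(w,264,110,.060,True);Rr=px2pt(w,306,110,.060,True)
u=(B-A)/np.linalg.norm(B-A);y=np.arctan2(u[1],u[0]);m=A+u*.075;print(A,B,np.linalg.norm(B-A),y,m,'width',np.linalg.norm(L-Rr))
g=w['pixels'][:,:,:].astype(int);print([ (x,g[110,x].tolist()) for x in range(252,322,4)])
rel(m[0],m[1],.048,y)
E
```

```text
[ 0.47784683 -0.40907914  0.06      ] [ 0.57217597 -0.3916338   0.06      ] 0.09592875189294811 0.1828748710440429 [ 0.5515962  -0.39543985  0.06      ] width 0.033169255220659444
[(252, [58, 58, 62]), (256, [78, 81, 83]), (260, [79, 81, 85]), (264, [100, 103, 108]), (268, [112, 114, 121]), (272, [117, 119, 125]), (276, [115, 117, 123]), (280, [116, 118, 125]), (284, [114, 116, 122]), (288, [116, 117, 124]), (292, [117, 119, 125]), (296, [115, 117, 124]), (300, [108, 110, 116]), (304, [86, 88, 93]), (308, [53, 55, 56]), (312, [76, 76, 78]), (316, [47, 49, 51]), (320, [53, 54, 58])]
pos [ 0.4417 -0.4154  0.1965] yaw 0.209 q7 -0.30 q1 0.46 t 38.8 op 0.65 F [ 0.2 -0.   1. ]
   turn az 0.026; shift after turn x 111.7 y 0.3 z 148.5; shift w/o turn x 111.6 y 3.2
```

```bash
python3 - <<'E'
from h import *
a=snap('scene');d=snap('side')
print('wash',px2pt(a,387,223,0),px2pt(d,407,266,0),'bluebox',px2pt(a,400,232,0),px2pt(d,422,272,0),px2pt(a,416,240,0))
E
```

```text
wash [ 6.86991182e-01 -4.14825391e-01  2.22044605e-16] [ 0.68130791 -0.41172866  0.        ] bluebox [ 6.64968814e-01 -4.74331297e-01 -2.22044605e-16] [ 0.68945078 -0.45384939  0.        ] [ 6.53277273e-01 -5.40666432e-01 -2.22044605e-16]
```

Request:
{"op": "carry_out", "data": {"motion": [[[30,0,0,0,0,0.026,65],[40,0,0,0,0,0,65],[28,0,0,0,0,0,65],[11,0,30,0,0,0,65],[0,0,30,0,0,0,65],[0,0,30,0,0,0,65],[0,0,20,0,0,0,65],[0,0,0,0,0,0,65]]]}}

```text
clock: 39.7
tool_pos: [0.5473, -0.3933, 0.084]
eef_rot: [0.996, 0.092, -0.002, -0.002]
contact_force: [0.4, 1.0, 0.5]
opening: 0.65
```

Request:
{"op": "carry_out", "data": {"motion": [[[0,0,20,0,0,0,65],[0,0,12,0,0,0,65],[0,0,6,0,0,0,65],[0,0,0,0,0,0,65]]]}}

```text
clock: 40.1
tool_pos: [0.5485, -0.3955, 0.049]
eef_rot: [0.996, 0.092, -0.0, -0.0]
contact_force: [-0.1, -0.5, -0.2]
opening: 0.651
```

```bash
python3 - <<'E'
from h import *
rel(.5506,-.3954,.048,.183)
E
```

```text
pos [ 0.5485 -0.3955  0.049 ] yaw 0.185 q7 -0.41 q1 0.39 t 40.1 op 0.65 F [-0.1 -0.5 -0.2]
   turn az 0.002; shift after turn x 2.1 y 0.3 z 1.0; shift w/o turn x 2.1 y 0.3
```

Request:
{"op": "carry_out", "data": {"motion": [[[0,0,0,0,0,0,0],[0,0,0,0,0,0,0],[0,0,0,0,0,0,0],[0,0,0,0,0,0,0],[0,0,0,0,0,0,0],[0,0,0,0,0,0,0]]], "squeeze": 45}}

```text
clock: 40.7
tool_pos: [0.5489, -0.396, 0.0499]
eef_rot: [0.996, 0.092, 0.0, 0.0]
contact_force: [-0.8, 1.9, 5.7]
opening: 0.382
```

```bash
python3 - <<'E'
from h import *
rel(.5506,-.3954,.048,.183)
E
```

```text
pos [ 0.5489 -0.396   0.0499] yaw 0.185 q7 -0.41 q1 0.39 t 40.7 op 0.38 F [-0.8  1.9  5.7]
   turn az 0.002; shift after turn x 1.8 y -0.2 z 1.9; shift w/o turn x 1.8 y -0.2
```

Request:
{"op": "carry_out", "data": {"motion": [[[0,0,-10,0,0,0,0],[0,0,-20,0,0,0,0],[0,0,-25,0,0,0,0],[0,0,-15,0,0,0,0],[0,0,0,0,0,0,0],[0,0,0,0,0,0,0]]]}}

```text
clock: 41.3
tool_pos: [0.5484, -0.3955, 0.1189]
eef_rot: [0.996, 0.092, -0.0, -0.0]
contact_force: [-0.5, -0.7, -1.4]
opening: 0.378
```

```bash
python3 - <<'E'
from h import *
# label (.625,-.237,.056); window 95 mm before it; mid 75 more behind; TCP = mid - ~2 mm
c,n=np.cos(TY),np.sin(TY);L=np.array([.6245,-.237]);D=.172
p=L-D*np.array([c,n]);print(p);rel(*p,.059,TY)
E
```

```text
[ 0.45304326 -0.2233404 ]
pos [ 0.5484 -0.3955  0.1189] yaw 0.185 q7 -0.44 q1 0.37 t 41.3 op 0.38 F [-0.5 -0.7 -1.4]
   turn az 0.264; shift after turn x -108.7 y -164.1 z 59.9; shift w/o turn x -62.1 y -186.8
```

Request:
{"op": "carry_out", "data": {"motion": [[[-15,-30,0,0,0,0,0],[-15,-40,0,0,0,0,0],[-15,-40,0,0,0,0,0],[-13,-40,0,0,0,0,0],[-4,-37,0,0,0,0,0],[0,0,0,0,0,0.13,0],[0,0,0,0,0,0.134,0],[0,0,0,0,0,0,0]]]}}

```text
clock: 42.1
tool_pos: [0.4528, -0.2228, 0.1184]
eef_rot: [0.999, -0.039, -0.001, -0.0]
contact_force: [0.5, 0.6, -0.8]
opening: 0.385
```

```bash
python3 - <<'E'
from h import *
rel(.453,-.2233,.060,TY)
w=snap('wrist','w10.png');np.save('w10.npy',w,allow_pickle=True)
E
```

```text
pos [ 0.4528 -0.2228  0.1184] yaw -0.079 q7 -0.60 q1 0.17 t 42.1 op 0.39 F [ 0.5  0.6 -0.8]
   turn az 0.001; shift after turn x 0.2 y 0.5 z 58.4; shift w/o turn x 0.2 y 0.5
```

View pics/w10.png

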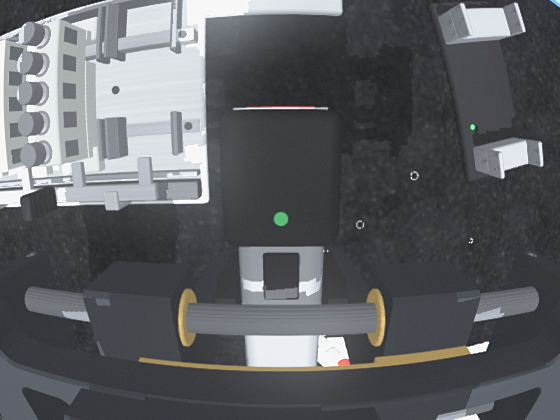

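The scanner is held straight, with its head on the centre line at column 281. The foot of the label plate is at the top, its right corner near (342,10).

```bash
python3 - <<'E'
from h import *
w=np.load('w10.npy',allow_pickle=True).item()
p=px2pt(w,342,13,.006,True);print(p,intray(p)); print('head sides/front in tray',[np.round(intray(px2pt(w,*q,.125,True)),4) for q in[(234,108),(328,108)]],intray(readout.get_state()['tool_pos']))
E
```

```text
[ 0.60345795 -0.27932403  0.006     ] [ 0.05256308 -0.232183  ]
head sides/front in tray [array([-0.0264, -0.1709]), array([-0.0264, -0.2045])] [-0.10200632 -0.18811876]
```

Request:
{"op": "carry_out", "data": {"motion": [[[0,0,20,0,0,0,0],[0,0,20,0,0,0,0],[0,0,13,0,0,0,0],[0,0,5,0,0,0,0],[0,0,0,0,0,0,0]]]}}

```text
clock: 42.65
tool_pos: [0.4528, -0.2235, 0.0606]
eef_rot: [0.999, -0.039, -0.001, -0.0]
contact_force: [0.3, -0.7, -1.3]
opening: 0.384
```

Request:
{"op": "carry_out", "data": {"motion": [[[0,0,0,0,0,0,0],[0,0,0,0,0,0,0],[0,0,0,0,0,0,0],[0,0,0,0,0,0,0],[0,0,0,0,0,0,0],[0,0,0,0,0,0,0],[0,0,0,0,0,0,0],[0,0,0,0,0,0,0]]]}}

```text
clock: 43.45
tool_pos: [0.4533, -0.2234, 0.0613]
eef_rot: [0.999, -0.04, -0.0, -0.0]
contact_force: [0.3, -1.2, -1.3]
opening: 0.381
```

```bash
python3 - <<'E'
from h import *
rel(.453,-.2233,.060,TY)
d=snap('side');a=snap('scene')
c=cv2.resize(d['pixels'][190:290,250:370],None,fx=3.6,fy=3.6,interpolation=cv2.INTER_CUBIC)
e=cv2.resize(a['pixels'][180:280,270:370],None,fx=3.6,fy=3.6,interpolation=cv2.INTER_CUBIC)
cv2.imwrite('pics/c11.png',np.hstack([c,e])[:,:800,::-1])
E
```

```text
pos [ 0.4533 -0.2234  0.0613] yaw -0.079 q7 -0.55 q1 0.24 t 43.5 op 0.38 F [ 0.3 -1.2 -1.3]
   turn az 0.000; shift after turn x -0.3 y -0.1 z 1.3; shift w/o turn x -0.3 y -0.1
```

View pics/c11.png

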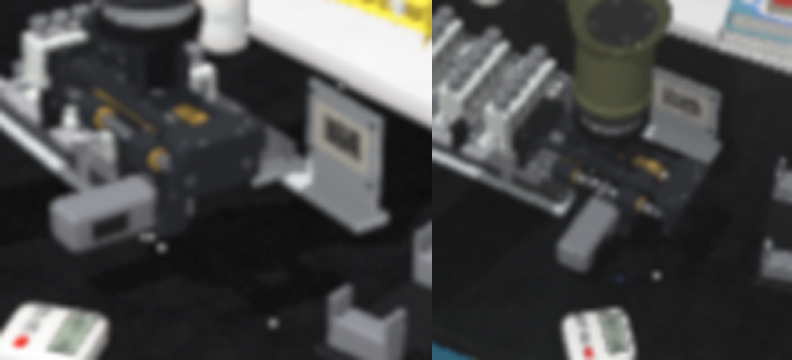

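The side view shows the scanner level in the grip and pointing at the label, about 97 mm away. I hold still longer.

Request:
{"op": "carry_out", "data": {"motion": [[[0,0,0,0,0,0,0],[0,0,0,0,0,0,0],[0,0,0,0,0,0,0],[0,0,0,0,0,0,0],[0,0,0,0,0,0,0],[0,0,0,0,0,0,0],[0,0,0,0,0,0,0],[0,0,0,0,0,0,0]]]}}

```text
clock: 44.35
tool_pos: [0.4533, -0.2235, 0.0613]
eef_rot: [0.999, -0.04, 0.0, -0.0]
contact_force: [0.5, -0.3, -0.8]
opening: 0.381
```

Request:
{"op": "carry_out", "data": {"motion": [[[0,0,0,0,0,0,0],[0,0,0,0,0,0,0],[0,0,0,0,0,0,0],[0,0,0,0,0,0,0],[0,0,0,0,0,0,0],[0,0,0,0,0,0,0],[0,0,0,0,0,0,0],[0,0,0,0,0,0,0]]]}}

```text
clock: 45.15
tool_pos: [0.4533, -0.2234, 0.0613]
eef_rot: [0.999, -0.04, 0.0, -0.0]
contact_force: [0.4, -0.5, -2.0]
opening: 0.384
```

Request:
{"op": "carry_out", "data": {"motion": [[[0,0,-20,0,0,0,0],[0,0,-25,0,0,0,0],[0,0,-15,0,0,0,0],[0,0,0,0,0,-0.132,0],[0,0,0,0,0,-0.132,0],[0,0,0,0,0,0,0]]]}}

```text
clock: 45.75
tool_pos: [0.4533, -0.2234, 0.1215]
eef_rot: [0.996, 0.093, 0.0, -0.0]
contact_force: [-0.3, -0.1, -2.1]
opening: 0.381
```

```bash
python3 - <<'E'
from h import *
rel(.5489,-.396,.050,.185)
w=snap('wrist','w12.png');np.save('w12.npy',w,allow_pickle=True)
for q in[(263,85),(263,10)]:pass
E
```

```text
pos [ 0.4533 -0.2234  0.1215] yaw 0.185 q7 -0.44 q1 0.20 t 45.8 op 0.38 F [-0.3 -0.1 -2.1]
   turn az 0.000; shift after turn x 62.2 y 187.3 z 71.5; shift w/o turn x 62.1 y 187.3
```

Request:
{"op": "carry_out", "data": {"motion": [[[8,30,0,0,0,0,0],[14,40,0,0,0,0,0],[14,40,0,0,0,0,0],[14,40,0,0,0,0,0],[12,37,0,0,0,0,0],[0,0,0,0,0,0,0],[0,0,0,0,0,0,0]]]}}

```text
clock: 46.5
tool_pos: [0.548, -0.3961, 0.1204]
eef_rot: [0.996, 0.091, -0.001, -0.0]
contact_force: [-0.3, 0.7, -0.7]
opening: 0.38
```

```bash
python3 - <<'E'
from h import *
rel(.5489,-.396,.050,.185)
snap('wrist','w13.png')
E
```

```text
pos [ 0.548  -0.3961  0.1204] yaw 0.182 q7 -0.44 q1 0.36 t 46.5 op 0.38 F [-0.3  0.7 -0.7]
   turn az -0.003; shift after turn x 0.9 y 0.1 z 70.4; shift w/o turn x 0.9 y 0.1
```

View pics/w13.png

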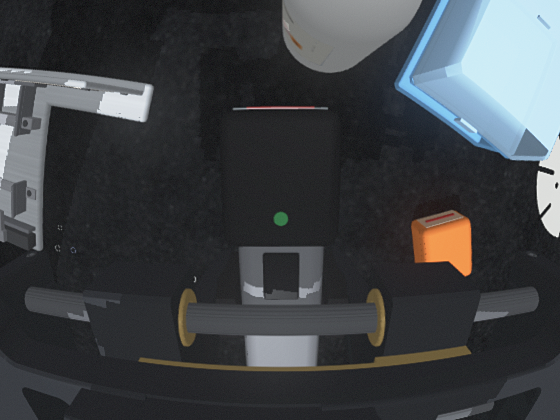

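The scanner sits in the grip exactly as before: LED at (281,218), front at row 108, no slip. I lower it into the cradle.

Request:
{"op": "carry_out", "data": {"motion": [[[1,0,15,0,0,-0.002,0],[0,0,20,0,0,0,0],[0,0,15,0,0,0,0],[0,0,8,0,0,0,0],[0,0,5,0,0,0,0],[0,0,0,0,0,0,0]]]}}

```text
clock: 47.15
tool_pos: [0.5493, -0.3954, 0.0576]
eef_rot: [0.996, 0.093, -0.0, -0.0]
contact_force: [-0.1, 0.1, -2.4]
opening: 0.382
```

Request:
{"op": "carry_out", "data": {"motion": [[[0,0,3,0,0,0,0],[0,0,2,0,0,0,0],[0,0,1,0,0,0,0],[0,0,0,0,0,0,0]]]}}

```text
clock: 47.55
tool_pos: [0.5497, -0.3957, 0.0524]
eef_rot: [0.996, 0.093, 0.0, 0.0]
contact_force: [-0.1, 0.3, -1.6]
opening: 0.381
```

```bash
python3 - <<'E'
from h import *
rel(.5489,-.396,.050,.185)
E
```

```text
pos [ 0.5497 -0.3957  0.0524] yaw 0.187 q7 -0.41 q1 0.39 t 47.5 op 0.38 F [-0.1  0.3 -1.6]
   turn az 0.002; shift after turn x -0.8 y 0.2 z 2.4; shift w/o turn x -0.8 y 0.2
```

Request:
{"op": "carry_out", "data": {"motion": [[[0,0,1.5,0,0,0,0],[0,0,1,0,0,0,0],[0,0,0,0,0,0,0]]]}}

```text
clock: 47.85
tool_pos: [0.5497, -0.3957, 0.05]
eef_rot: [0.996, 0.093, 0.0, -0.0]
contact_force: [-0.0, 0.3, -0.1]
opening: 0.38
```

Request:
{"op": "carry_out", "data": {"motion": [[[0,0,0,0,0,0,65],[0,0,0,0,0,0,65],[0,0,0,0,0,0,65],[0,0,-20,0,0,0,65],[0,0,-35,0,0,0,65],[0,0,-40,0,0,0,65],[0,0,-40,0,0,0,65],[-30,0,-20,0,0,0,65]]]}}

```text
clock: 48.65
tool_pos: [0.5255, -0.4005, 0.2083]
eef_rot: [0.995, 0.096, 0.004, 0.002]
contact_force: [-0.8, -0.7, 0.0]
opening: 0.651
```

Request:
{"op": "carry_out", "data": {"motion": [[[-40,0,0,0,0,0,65],[-37,0,0,0,0,0,65],[0,0,0,0,0,0,65],[0,0,0,0,0,0,65]]]}}

```text
clock: 49.05
tool_pos: [0.4439, -0.4161, 0.2052]
eef_rot: [0.996, 0.092, 0.0, 0.0]
contact_force: [0.5, -0.2, -0.4]
opening: 0.648
```

```bash
python3 - <<'E'
from h import *
rel(.4415,-.4156,.1963,.208)
w=snap('wrist');a=snap('side')
e=cv2.resize(a['pixels'][170:310,210:410],None,fx=2.2,fy=2.2,interpolation=cv2.INTER_CUBIC)
c=w['pixels'][0:308,60:420]
cv2.imwrite('pics/c14.png',np.hstack([e,c])[:,:,::-1])
E
```

```text
pos [ 0.4439 -0.4161  0.2052] yaw 0.185 q7 -0.32 q1 0.45 t 49.0 op 0.65 F [ 0.5 -0.2 -0.4]
   turn az -0.023; shift after turn x -2.3 y -0.9 z 8.9; shift w/o turn x -2.3 y -0.9
```

View pics/c14.png

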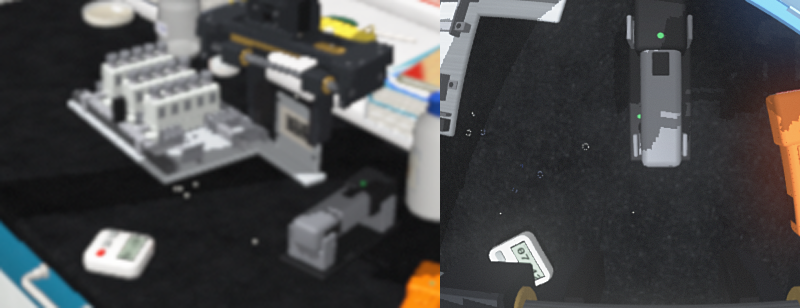

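The scanner lies in its cradle with its head at the far end, and the racks and slide are unchanged. No view ever showed a fourth rack.

```bash
python3 -c "
from h import *
print(ticket.finish_job())"
```

```text
the job is handed in; nothing more can be done
None
```

The tray is loaded and locked, the label has been scanned, and the job is handed in at about 49 s of the 210 s. `ticket.finish_job()` gave no verdict.

- **Racks:** Only three racks were on the bench; no view showed a fourth. They stand in lanes 1, 2 and 3. Lanes 2 and 3 went down first time. The lane 1 rack stopped 11 mm high with a 16 N push back, so I turned it round and it then reached the floor.
- **Lock slide:** I opened it to its far stop before loading. Afterwards I pushed it 30 mm back to its locked stop, with an 8 N push at the end.
- **Scan:** I held the scanner level and still for about 2.5 s, roughly 97 mm from the label and within a few mm of its centre in height and sideways. The beam itself was not visible, so its aim comes from measured positions only.
- **Last look:** The scanner is back in its cradle with its head at the same end as before. The racks look level and the arm is clear of everything. The bystander items I could see had not moved.

The lane 1 rack went down with slight rubbing (up to 10 N sideways), but it reached the same depth as the others. I noticed no knocked rack and no slackened grip. I viewed 14 or 15 pictures, at most one past the budget of 14.

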